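# Sort washed basket-drive collars by their key notch on the drive shaft

## Robot

A 7-joint arm with a two-finger parallel gripper is mounted at the origin on the work surface. World frame = base frame: x ahead of the robot, y to its left, z up, the work surface at z = 0. Lengths are in m, angles in rad, forces in N, time in s.
With the tool pointing down it reaches from about 0.425 to 0.925 m from the base axis. Payload 6.8 kg.
Tool frame: the origin (TCP) lies at the very end of the fingers, on their centre line; the grasp point (between the pads) lies 19 mm behind it; z points along the fingers, x is the direction in which the jaws open and shut, and the axes are right-handed (so a half turn about z gives the same grasp; the last joint's range is limited). The gripper opens to 85 mm and grips with 20 to 120 N. Pads are 22 mm wide; open, the fingers measure 114 mm over their backs; the gripper's body (76 mm by 85 mm) begins 54 mm behind the grasp point. The pads swing forward as they close: fully open they stand 13 mm farther back than shut.
Start: joints at [-1.213, 0.477, 0.022, 1.555, -0.011, 1.109, -0.083], TCP at [0.303, 0.603, 0.192] pointing down, gripper open.
Joint ranges: [-2.96, 2.96], [-0.34, 2.1], [-1.41, 1.46], [0.24, 2.44], [-1.37, 4.51], [0.17, 1.92], [-2.96, 2.96]. Speed limits (rad/s): [2.39, 2.39, 3.14, 3.14, 3.14, 3.14, 3.14].

## Interface

Orientations are given as a unit quaternion [w, x, y, z].
In Python, from station import get_obs, read_camera, calibration, hand_in, recognise, outline_of, place_of gives the robot as it stands.
- The arm moves only by the tool move_arm, never from a script. Its argument "steps" is a list of rows, each an object with "fingers": the finger opening in mm, from 0 to 85.4; "translation": the shift along the world's x, y, z in mm, a list of three; "turn": the turn about the world's z in rad. In form: [{"fingers": fingers, "translation": [dx, dy, dz], "turn": turn}, ...]. A call has 1 to 10 rows; each row shifts and turns the commanded pose from where the row before left it; what a row does not reach is not made up. A row lasts 1/8 s, in which the tool goes at most 62.5 mm and 10.7 degrees, less where a joint would pass 70% of its speed; a pose out of reach is approached as far as the arm can. A call with a gripper value outside its range is refused whole. The fingers move at their own pace and stop on an object; "newtons" is the grip in N (left out, the last holds). Time passes only in rows, so rows that do not move let the fingers close. It gives the time, the measured TCP pose, the force and the opening at its end, in the units of the state.
- get_obs(): the state, without advancing time (a new reading comes with each control period).
- read_camera(name): name is "side" or "top"; returns the picture (400x640x3 uint8, blue, green, red); there is no depth.
- calibration(name): a dict with "camera_matrix" (3x3 intrinsics, pixels), "k1" (the pictures are not rectified: a ray, as slopes to the right and down, at radius r is drawn at 1 + k1 r^2 times it, then the intrinsics apply), "rvec" (rotation vector, rad) and "tvec" (3), from world to camera coordinates, as OpenCV has them. Camera axes: x right, y down, z forward; pixel columns grow to the right and rows downward; lengths in m; the calibration is good to about 2 mm. A picture is of the moment at which its call begins. calibration takes no time and is no camera call.
- hand_in(): hands the job in, once; it reports no verdict.
Trained networks look in the newest picture that a camera, given by its name, has taken for a name from the list of things; names that differ only in an ending like _2 or _b are one class to them, and where a whole thing is asked for, a point or a joint stands for the part that bears it (a point fixed in the world has none). Each returns a list of dicts, best first, with "conf" (0 to 1); they miss things now and then, are a little off and sometimes report something else, mostly with a low value. They report only what shows in the picture. A call takes as long as a camera call. They do not tell look-alikes from the thing itself.
- recognise(camera, name): "xy" ([column, row] in pixels, amid what is visible of it).
- outline_of(camera, name): "mask" (400x640 bool, what is visible of it) and "xy" ([column, row] in pixels, amid what is visible of it).
- place_of(camera, name): "xy" ([column, row] in pixels: a listed point, or the origin of a listed thing).
The state is a dict: "t": time; "q": joint angles; "joint_vel": joint speeds; "joint_torque": joint torques, N m; "eef_pos": TCP position; "tool_rot": TCP orientation; "contact_force": force on the tool from outside, world axes, zero at the start; "torque": the same for the moment, N m; "gripper_width": opening from 0.0 (shut) to 1.0 (fully open).
Only numpy, scipy, OpenCV 4.12 (cv2) and the standard library are available. Lean on these libraries where they do the work, as an engineer would, in place of code of your own. Each camera call takes 0.05 s, during which the arm holds its last target.

## Task

Two basket-drive collars came back from the wash unsorted. Try each on the keyed drive shaft, foot down and lined up with the shaft, the blue-footed one first: lower it without forcing until it is either fully home on the steel seat disc or stopped by resting on the brass key, then take it off and stand it upright in its tray before you try the yellow-footed one in the same way. A collar that goes fully home belongs in the green tray, one that is stopped by the key in the red tray; leave the other things on the table alone.

Things in the scene. Friction and masses are not known exactly. Their poses are not given: they have to be found in the camera images.
- collar_blue: Blue-footed collar, 44 mm high, upright, 0.1 kg: foot 60x60x12, white neck 44 (x) by 40 (y) mm above it (top 5 mm coloured), to be gripped on its y = +-20 flats. Origin: centre of underside, z up. Through-bore: slot 31 (x) by 15 (y) mm at the origin; one key notch in its +y face, 11 mm wide, centred at x = -8 mm, out to y = 13.5, full height, seen from above.
- collar_yellow: Yellow-footed collar, 44 mm high, upright, 0.1 kg: foot 60x60x12, white neck 44 (x) by 40 (y) mm above it (top 5 mm coloured), to be gripped on its y = +-20 flats. Origin: centre of underside, z up. Through-bore: slot 31 (x) by 15 (y) mm at the origin; one key notch in its +y face, 11 mm wide, centred at x = +8 mm, out to y = 13.5, full height, seen from above.
- station: Fixed drive station: white plinth 130x130x20 mm, steel seat disc 92 mm across on it (top 30 mm above the table), dark steel upright shaft: flat bar 28 (x) by 12 (y) mm, 56 mm tall above the disc, top 8 mm tapered. Origin: centre of the plinth's underside, on the shaft's axis, z up.
- shaft_seat (a point): Point on the shaft's axis at the top of the seat disc, where the underside of a collar that fits comes to lie; axes as the station's.
- key_top (a point): Middle of the flat top of the brass key, a rib on the shaft's +y face (x = 5 to 11, out to y = 11 mm) from the seat disc to 22 mm above it; axes as the station's. A collar on the shaft whose notch is not over the key stops with its underside here.
- tray_green: Green tray for collars that fit, fixed: 120 by 120 mm outside, 18 mm high, walls 4 mm, floor 4 mm thick. Origin: centre of its underside.
- tray_red: Red tray for collars that do not fit, fixed: same size as the green one. Origin: centre of its underside.
- cassette_rack: Bystander: white rack 50 by 110 mm, 42 mm high, with a row of coloured cassettes. Origin: centre of its underside.
- sample_jar: Bystander: clear jar with white cap, 60 mm across, 75 mm high. Origin: centre of its underside.
- screwdriver: Bystander: orange-handled screwdriver lying on the table, 160 mm long along its x, handle (to -x) 26 mm thick. Origin: mid-length, on the table.
There are look-alikes about, which are no part of the job. What is shaped like the collar_blue but pink or turquoise is not meant. Leave any pink or purple look-alike of the collar_yellow alone.

How it is judged:
On the way, in this order (a step that is already met when the one before it is completed fails the run):
1. the blue-footed collar is lowered over the shaft, lined up with it, until it rests on the brass key (horizontal distance between collar_blue and shaft_seat below 0.004 m and z of collar_blue in the frame of shaft_seat between 0.018 and 0.0255 m and angle between collar_blue's own z axis and vertical below 0.15 rad and angle between the x axis of collar_blue and the x axis of station, either way round below 0.2 rad and contact force between collar_blue and station above 0.4 N), for 0.1 s.
2. the blue-footed collar stands upright and released in the red tray (x of collar_blue in the frame of tray_red between -0.045 and 0.045 m and y of collar_blue in the frame of tray_red between -0.045 and 0.045 m and z of collar_blue in the frame of tray_red below 0.008 m and angle between collar_blue's own z axis and vertical below 0.1 rad and contact force between collar_blue and the fingers below 0.1 N), for 0.1 s.
3. the yellow-footed collar is lowered over the shaft until it is fully home on the seat disc (all of step 2 and horizontal distance between collar_yellow and shaft_seat below 0.004 m and z of collar_yellow in the frame of shaft_seat below 0.003 m and angle between collar_yellow's own z axis and vertical below 0.08 rad and angle between the x axis of collar_yellow and the x axis of station, either way round below 0.2 rad), for 0.1 s.
4. the yellow-footed collar stands upright and released in the green tray (x of collar_yellow in the frame of tray_green between -0.045 and 0.045 m and y of collar_yellow in the frame of tray_green between -0.045 and 0.045 m and z of collar_yellow in the frame of tray_green below 0.008 m and angle between collar_yellow's own z axis and vertical below 0.1 rad and contact force between collar_yellow and the fingers below 0.1 N), for 0.1 s.
At the end, for the whole second after the job is handed in: The blue-footed collar stands in the red tray and the yellow-footed one in the green tray, each foot down flat on the tray floor (within 4 mm and 0.1 rad), its centre within 45 mm of the tray's centre along each side, released and at rest (all of step 2 and all of step 4 and linear speed of each of collar_blue, collar_yellow below 0.02 m/s and angular speed of each of collar_blue, collar_yellow below 0.2 rad/s); the robot touches nothing.
It fails at once if the cassette rack is disturbed (moved more than 15 mm) (distance of cassette_rack from where it was at the start of the episode above 0.015 m).
It fails at once if the sample jar is disturbed (moved more than 15 mm) (distance of sample_jar from where it was at the start of the episode above 0.015 m).
It fails at once if the screwdriver is disturbed (moved more than 15 mm) (distance of screwdriver from where it was at the start of the episode above 0.015 m).
It fails at once if a collar is forced on the drive station (more than 60 N) (contact force between any of collar_blue, collar_yellow and station above 60 N).
It also fails if it takes over 67 s, if anything falls off the work surface, if the arm or the gripper's body presses on something with over 40 N, if the wrist force passes 120 N, or if a joint passes its speed limit or range.

## Working session

There is one attempt and no reset: what is moved stays moved. The work goes in short steps, Python scripts to look and compute and a tool call to move; the robot and the scene stay as the last step left them, time stands still between calls to the robot, and variables do not carry over. Pictures are saved under pics/ and viewed, and the job is handed in when it is done.

Besides the shell and the picture viewer there is one more tool, called after "Request:" as name([rows], argument=value, ...), one row to a line, values as JSON. move_arm: Moves the arm, as the interface text tells. Its arguments: {"type":"object","properties":{"steps":{"type":"array"},"newtons":{"type":"number"}},"required":["steps"]}

```bash
mkdir -p pics; python3 - <<'E'
from station import *
import cv2
for c in ["side","top"]:
    im=read_camera(c); cv2.imwrite(f"pics/{c}0.png",im); k=calibration(c); print(c,k)
    for n in ["collar_blue","collar_yellow","station","shaft_seat","key_top","tray_green","tray_red"]:
        try: print(n,[(d['xy'],round(d['conf'],2)) for d in place_of(c,n)][:5])
        except Exception as e: print(n,e)
print(get_obs())
E
```

```text
side {'camera_matrix': array([[506.31874927,   0.        , 327.09695745],
       [  0.        , 506.31874927, 204.22170637],
       [  0.        ,   0.        ,   1.        ]]), 'k1': -0.1332437561415935, 'rvec': array([ 2.05891499, -0.30238324,  0.1553894 ]), 'tvec': array([-0.49091704,  0.14001306,  1.29089123])}
collar_blue [([335.8, 190.7], 0.96), ([395.4, 199.4], 0.78), ([367.9, 163.0], 0.73)]
collar_yellow [([275.4, 197.0], 0.92), ([273.7, 223.8], 0.83), ([220.4, 196.8], 0.71)]
station [([345.5, 229.0], 0.94), ([273.4, 196.7], 0.18)]
shaft_seat [([348.2, 219.1], 0.8), ([436.8, 253.6], 0.36)]
key_top [([348.5, 213.7], 0.82), ([343.6, 228.1], 0.21)]
tray_green [([307.2, 285.0], 0.59)]
tray_red [([400.6, 272.6], 0.71)]
top {'camera_matrix': array([[429.1775997 ,   0.        , 323.80934415],
       [  0.        , 429.1775997 , 204.05462198],
       [  0.        ,   0.        ,   1.        ]]), 'k1': -0.03589078952784361, 'rvec': array([ 2.17301562, -2.02839926,  0.23325655]), 'tvec': array([0.00998825, 0.51935429, 1.03930198])}
collar_blue [([219.0, 114.3], 0.85), ([259.1, 170.3], 
[... 309 characters left out ...]
]
{'t': 0.8, 'q': array([-1.21309867,  0.47698167,  0.02240192,  1.55539091, -0.01147662,
        1.10930835, -0.08311869]), 'joint_vel': array([-0.00041434, -0.00029903, -0.00132886, -0.00075267, -0.00029128,
       -0.00014331,  0.00023973]), 'joint_torque': array([-4.21168588e-04, -5.96253562e+01,  1.60623528e+00, -2.81537408e+01,
        1.25389901e-02,  1.26570318e-03, -1.16371825e-05]), 'eef_pos': array([0.30317735, 0.60310696, 0.1920241 ]), 'tool_rot': array([-8.83566807e-06,  8.51223623e-01,  5.24803147e-01,  1.85610952e-05]), 'contact_force': array([ 0.42461252, -0.04871853, -0.4172391 ]), 'torque': array([-0.0012768 ,  0.02367371,  0.04270373]), 'gripper_width': 0.9973948969510121}
```

View pics/top0.png

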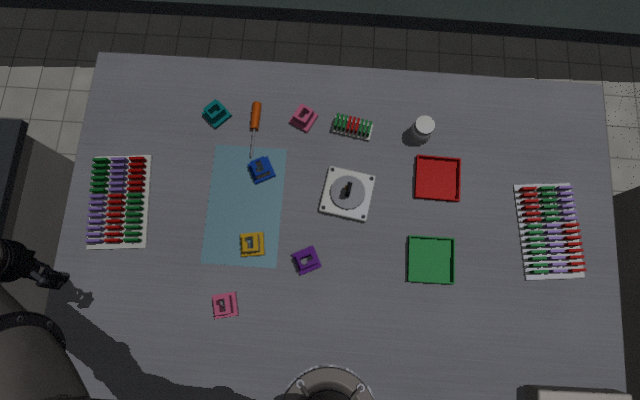

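View pics/side0.png

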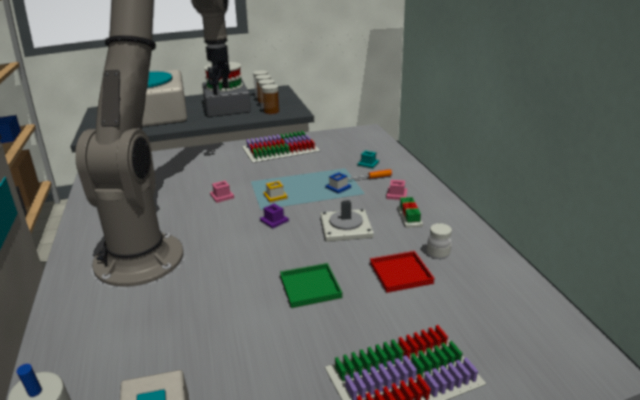

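```bash
cat > h.py <<'E'
import numpy as np, cv2
from station import *
def proj(c,P):
    k=calibration(c);R,_=cv2.Rodrigues(k['rvec']);P=np.atleast_2d(P)
    p=P@R.T+k['tvec'];s=p[:,:2]/p[:,2:];r2=(s**2).sum(1,keepdims=True);s=s*(1+k['k1']*r2)
    K=k['camera_matrix'];return s*[K[0,0],K[1,1]]+[K[0,2],K[1,2]]
def ray(c,xy):
    k=calibration(c);K=k['camera_matrix'];R,_=cv2.Rodrigues(k['rvec'])
    s=cv2.undistortPoints(np.array([[xy]],float),K,np.array([k['k1'],0,0,0]))[0,0]
    return -R.T@k['tvec'],R.T@np.array([s[0],s[1],1])
def atz(c,xy,z):
    o,d=ray(c,xy);return o+d*(z-o[2])/d[2]
def tri(xa,xb):
    A=[];b=[];
    M=np.zeros((3,3));v=np.zeros(3)
    for c,x in (("top",xa),("side",xb)):
        o,d=ray(c,x);d/=np.linalg.norm(d);Q=np.eye(3)-np.outer(d,d);M+=Q;v+=Q@o
    return np.linalg.solve(M,v)
E
python3 - <<'E'
from h import *
im=cv2.imread("pics/top0.png"); s=cv2.imread("pics/side0.png")
def crop(im,x,y,r=30,f=9): return cv2.resize(im[y-r:y+r,x-r:x+r],None,fx=f*30/r*400/540,fy=f*30/r*400/540,interpolation=cv2.INTER_CUBIC)
cv2.imwrite("pics/c0.png",np.hstack([crop(im,261,168,20),crop(im,252,245,20)]))
cv2.imwrite("pics/c1.png",np.hstack([crop(im,347,193),crop(s,346,218)]))
for n,a,z in [("blue",(259.1,170.3),0),("yellow",(255.4,247.2),0),("seat",(347.3,189.5),.03),("key",(345.9,188.7),.052),("green",(431.3,261.4),0),("red",(433.5,176),0)]: print(n,atz("top",a,z).round(4))
for n,a,z in [("blue",(335.8,190.7),0),("yellow",(275.4,197),0),("seat",(348.2,219.1),.03),("green",(307.2,285),0),("red",(400.6,272.6),0)]: print(n,atz("side",a,z).round(4))
E
```

```text
blue [0.6132 0.2301 0.    ]
yellow [0.4017 0.2183 0.    ]
seat [ 0.5676 -0.0134  0.03  ]
key [ 0.5636 -0.0087  0.052 ]
green [ 0.3961 -0.246   0.    ]
red [ 0.6305 -0.249   0.    ]
blue [0.5987 0.203  0.    ]
yellow [0.4076 0.2204 0.    ]
seat [ 0.565 -0.024  0.03 ]
green [ 0.3944 -0.2349  0.    ]
red [ 0.6226 -0.2564  0.    ]
```

View pics/c0.png

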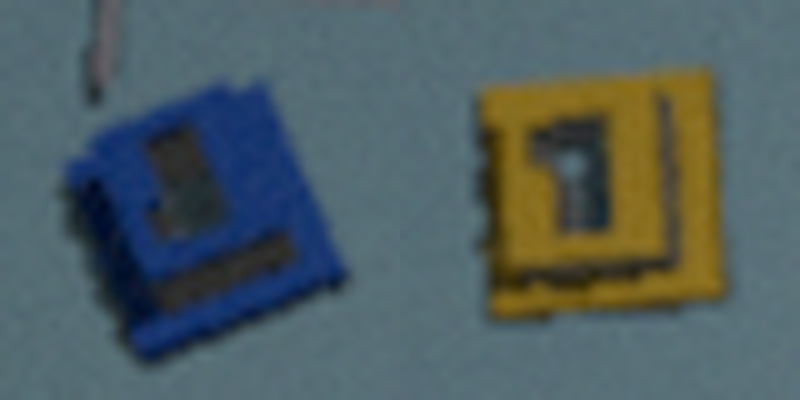

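View pics/c1.png

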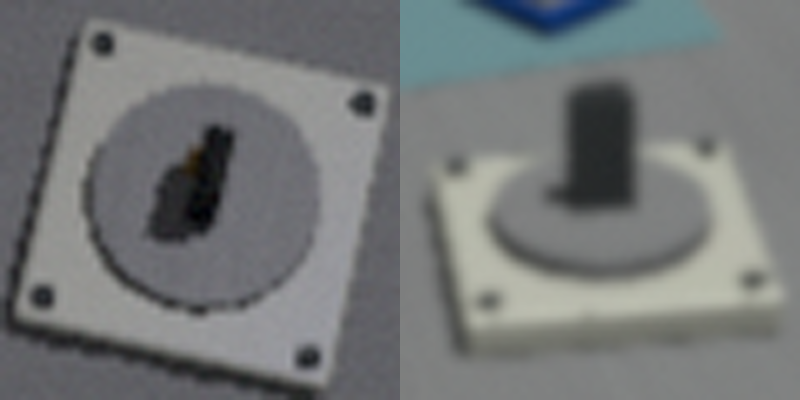

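```bash
cat >> h.py <<'E'
from scipy.optimize import minimize
def box(w,d,z0,z1):
    return np.array([[sx*w/2,sy*d/2,z] for sx in(-1,1) for sy in(-1,1) for z in(z0,z1)])
COL=np.vstack([box(.06,.06,0,.012),box(.044,.04,.012,.044)])
ST=box(.13,.13,0,.02)
TR=box(.12,.12,0,.018)
def place(M,p,z=0):
    c,s=np.cos(p[2]),np.sin(p[2]);return np.c_[M[:,0]*c-M[:,1]*s+p[0],M[:,0]*s+M[:,1]*c+p[1],M[:,2]+z]
def hullmask(mask,x0,y0,r,f):
    pts=cv2.findNonZero(mask.astype(np.uint8));h=cv2.convexHull(pts)
    return h
def fit(c,M,mask,p0,z=0,f=8):
    ys,xs=np.nonzero(mask);x0,y0=xs.min()-8,ys.min()-8;W,H=xs.max()+9-x0,ys.max()+9-y0
    # supersampled target: hull of mask via smooth upsample
    t=cv2.resize(mask[y0:y0+H,x0:x0+W].astype(np.float32),(W*f,H*f),interpolation=cv2.INTER_LINEAR)>.5
    big=max(cv2.findContours(t.astype(np.uint8),0,1)[0],key=cv2.contourArea)
    T=np.zeros((H*f,W*f),np.uint8);cv2.fillConvexPoly(T,cv2.convexHull(big),1)
    def cost(p):
        q=(proj(c,place(M,p,z))-[x0,y0]+.5)*f-.5
        h=cv2.convexHull(q.astype(np.float32));A=np.zeros_like(T)
        cv2.fillConvexPoly(A,np.round(h*16).astype(np.int32),1,shift=4)
        return (A!=T).sum()/T.sum()
    best=None
    for dy in(-.15,0,.15):
        p=np.array(p0,float)+[0,0,dy]
        sim=[p]+[p+d for d in np.diag([.01,.01,.1])]
        r=minimize(cost,p,method='Nelder-Mead',options=dict(initial_simplex=sim,xatol=1e-5,fatol=1e-6,maxiter=400))
        if best is None or r.fun<best.fun: best=r
    return best.x,best.fun
def cmask(im,kind,x,y,r=30):
    h=cv2.cvtColor(im,cv2.COLOR_BGR2HSV);lo,hi={'blue':((105,120,40),(130,255,255)),'yellow':((15,120,60),(35,255,255)),'green':((45,100,30),(80,255,255)),'white':((0,0,150),(180,70,255))}.get(kind,((0,0,0),(1,1,1)))
    m=cv2.inRange(h,lo,hi)
    if kind=='red': m=cv2.inRange(h,(0,140,50),(8,255,255))|cv2.inRange(h,(172,140,50),(180,255,255))
    o=np.zeros_like(m);x,y=int(x),int(y);o[y-r:y+r,x-r:x+r]=m[y-r:y+r,x-r:x+r]
    n,l,s,_=cv2.connectedComponentsWithStats(o)
    if n>1:
        k=1+np.argmax(s[1:,4]);o=np.where(l==k,255,0).astype(np.uint8) if kind=='white' else o
    return o>0
E
python3 - <<'E'
from h import *
I={c:cv2.imread(f"pics/{c}0.png") for c in("top","side")}
for n,M,p0,pos in [("blue",COL,(.606,.22,.35),dict(top=(261,168),side=(339,182))),
 ("yellow",COL,(.404,.22,.06),dict(top=(252,245),side=(275,190))),
 ("white",ST,(.566,-.018,-.24),dict(top=(347,193),side=(346,222))),
 ("green",TR,(.396,-.24,0),dict(top=(431,261),side=(310,285))),
 ("red",TR,(.63,-.25,0),dict(top=(437,178),side=(402,271)))]:
  for c in I:
    m=cmask(I[c],n,*pos[c],r=20 if M is COL else 36)
    p,e=fit(c,M,m,p0); print(n,c,m.sum(),p.round(4),round(e,3))
E
```

```text
blue top 407 [0.6137 0.2232 0.4693] 0.054
blue side 173 [ 0.6114  0.2178 -0.1945] 1.521
yellow top 402 [0.4086 0.2276 0.1654] 0.027
yellow side 191 [ 0.407   0.2255 -0.0468] 1.295
white top 508 [ 0.5693 -0.0151 -0.207 ] 0.619
white side 569 [ 0.5672  0.0035 -0.1819] 0.187
green top 2122 [ 0.4006 -0.2419  0.0037] 0.018
green side 1880 [ 0.3989 -0.2433 -0.0129] 0.044Traceback (most recent call last):
  File "<stdin>", line 10, in <module>
  File "h.py", line 45, in fit
    r=minimize(cost,p,method='Nelder-Mead',options=dict(initial_simplex=sim,xatol=1e-5,fatol=1e-6,maxiter=400))
    res = _minimize_neldermead(fun, x0, args, callback, bounds=bounds,
                               **options)
    fxr = func(xr)
    fx = function(np.copy(x), *(wrapper_args + args))
  File "h.py", line 37, in cost
    q=(proj(c,place(M,p,z))-[x0,y0]+.5)*f-.5
       ~~~~^^^^^^^^^^^^^^^^
  File "h.py", line 4, in proj
    k=calibration(c);R,_=cv2.Rodrigues(k['rvec']);P=np.atleast_2d(P)
ValueError: time passes only in moves, steps and waits
```

```bash
python3 - <<'E'
s=open('h.py').read()
s=s.replace("from station import *\n","from station import *\nimport station as _s,os,pickle\nif not os.path.exists('cal.pkl'): pickle.dump({c:_s.calibration(c) for c in('top','side')},open('cal.pkl','wb'))\n_C=pickle.load(open('cal.pkl','rb'))\ndef calibration(c): return _C[c]\n",1)
s=s.replace("big=max(cv2.findContours(t.astype(np.uint8),0,1)[0],key=cv2.contourArea)","big=np.vstack([k for k in cv2.findContours(t.astype(np.uint8),0,1)[0] if len(k)>8])")
open('h.py','w').write(s)
E
cat > f0.py <<'E'
from h import *
import sys
I={c:cv2.imread(f"pics/{c}0.png") for c in("top","side")}
for q in [(347,215),(372,180),(347,178)]: print(I['top'][q[1],q[0]])
for q in [(365,236),(346,240),(330,240)]: print(I['side'][q[1],q[0]])
tiles=[]
for n,M,p0,pos in [("blue",COL,(.606,.22,.35),dict(top=(261,168),side=(339,182))),
 ("yellow",COL,(.404,.22,.06),dict(top=(252,245),side=(275,190))),
 ("white",ST,(.566,-.018,-.24),dict(top=(347,193),side=(346,225))),
 ("green",TR,(.396,-.24,0),dict(top=(431,261),side=(310,285))),
 ("red",TR,(.63,-.25,0),dict(top=(437,178),side=(402,271)))]:
  for c in I:
    r=20 if M is COL else 38
    if n=="white":
        g=cv2.cvtColor(I[c],cv2.COLOR_BGR2GRAY);x,y=pos[c];m=np.zeros(g.shape,bool)
        t=I[c][y-r:y+r,x-r:x+r].min(2)>int(sys.argv[1 if c=='top' else 2]);k,l,s,_=cv2.connectedComponentsWithStats(t.astype(np.uint8));m[y-r:y+r,x-r:x+r]=l==1+np.argmax(s[1:,4])
    else: m=cmask(I[c],n,*pos[c],r=r)
    p,e=fit(c,M,m,p0); print(n,c,m.sum(),p.round(4),round(e,3))
    if M in(0,) or n in("blue","yellow","white"):
        x,y=pos[c];f=200/r/2;im=cv2.resize(I[c][y-r:y+r,x-r:x+r],(200,200),interpolation=cv2.INTER_CUBIC)
        P=((proj(c,place(M,p))-[x-r,y-r]+.5)*f).astype(np.int32);cv2.polylines(im,[cv2.convexHull(P)],True,(0,255,0),1)
        mm=cv2.resize(m[y-r:y+r,x-r:x+r].astype(np.uint8)*255,(200,200));tiles.append(np.vstack([im,cv2.cvtColor(mm,8)]))
cv2.imwrite("pics/fit%s.png"%sys.argv[3],np.hstack([np.vstack(tiles[:1]+[])]+tiles[1:])[:, :1200][:,:1200])
cv2.imwrite("pics/fit%s.png"%sys.argv[3],cv2.resize(np.hstack(tiles),(800,267)))
E
python3 f0.py 120 120 a
```

```text
[147 146 146]
[103 103 101]
[110 103 104]
[107 116 114]
[112 116 113]
[102 109 108]
blue top 407 [0.6137 0.2232 0.4693] 0.054Traceback (most recent call last):
  File "f0.py", line 19, in <module>
    if M in(0,) or n in("blue","yellow","white"):
       ^^^^^^^^
ValueError: The truth value of an array with more than one element is ambiguous. Use a.any() or a.all()
```

```bash
sed -i 's/M in(0,) or //' f0.py; python3 f0.py 118 130 a
```

```text
[147 146 146]
[103 103 101]
[110 103 104]
[107 116 114]
[112 116 113]
[102 109 108]
blue top 407 [0.6137 0.2232 0.4693] 0.054
blue side 173 [0.6132 0.2229 0.587 ] 0.125
yellow top 402 [0.4086 0.2276 0.1654] 0.027
yellow side 191 [0.4078 0.2257 0.0042] 0.107
white top 1139 [ 0.5666 -0.0155 -0.1609] 0.061
white side 709 [ 0.5669  0.002  -0.1268] 0.096
green top 2122 [ 0.4006 -0.2419  0.0037] 0.018
green side 1880 [ 0.3989 -0.2433 -0.0129] 0.044
red top 1804 [ 0.6247 -0.2575 -0.0265] 0.028
red side 1728 [ 0.6222 -0.2584 -0.0504] 0.052
```

View pics/fita.png

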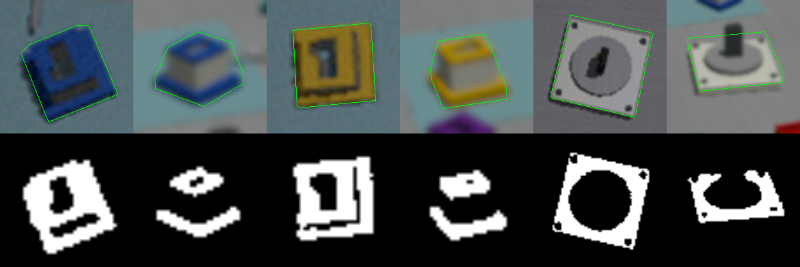

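```bash
python3 - <<'E'
from h import *
for c,o,pts in [("top",(317,163),[(102,43),(363,103),(308,357),(41,296)]),("side",(316,188),[(57,165),(306,147),(352,280),(88,300)])]:
    g=cv2.cvtColor(cv2.imread(f"pics/{c}0.png"),6).astype(float)
    W=[]
    for p in pts:
        x,y=np.array(p)/6.667+o-.5
        xi,yi=int(round(x)),int(round(y));w=g[yi-3:yi+4,xi-3:xi+4];w=np.clip(np.percentile(w,60)-w,0,None);Y,X=np.mgrid[-3:4,-3:4];w=w*(X**2+Y**2<8)
        q=(xi+(w*X).sum()/w.sum(),yi+(w*Y).sum()/w.sum());W.append(atz(c,q,.02)[:2])
    W=np.array(W);d=np.roll(W,-1,0)-W
    print(c,W.mean(0).round(4),np.linalg.norm(d,axis=1).round(4),np.mod(np.arctan2(d[:,1],d[:,0]),np.pi/2).round(3)-np.pi/2)
for c,pts in [("top",[(255.5,183.5),(275.5,176.5)]),("top",[(241.5,256.5),(264.5,254.5),(263.2,232)])]:
    W=np.array([atz(c,p,.01)[:2] for p in pts]);d=np.diff(W,axis=0);print(W.round(4),np.linalg.norm(d,axis=1),np.mod(np.arctan2(d[:,1],d[:,0]),np.pi/2))
E
```

```text
top [ 0.5622 -0.0139] [0.108  0.1073 0.108  0.1079] [-0.16679633 -0.16079633 -0.16079633 -0.16079633]
side [ 0.5612 -0.0127] [0.1085 0.1115 0.1072 0.1128] [-0.17179633 -0.16779633 -0.15979633 -0.15579633]
[[0.5724 0.2342]
 [0.5958 0.1821]] [0.05710331] [0.42120537]
[[0.3739 0.2504]
 [0.3833 0.1911]
 [0.442  0.2003]] [0.0600015  0.05946368] [0.15703977 0.15562934]
```

Request:
move_arm([
  {"fingers": 62,"translation": [31,-38,0],"turn": 0.09},
  {"fingers": 62,"translation": [31,-38,0],"turn": 0.09},
  {"fingers": 62,"translation": [31,-38,0],"turn": 0.09},
  {"fingers": 62,"translation": [31,-38,0],"turn": 0.09},
  {"fingers": 62,"translation": [31,-38,0],"turn": 0.09},
  {"fingers": 62,"translation": [31,-38,0],"turn": 0.09},
  {"fingers": 62,"translation": [31,-38,0],"turn": 0.09},
  {"fingers": 62,"translation": [31,-38,0],"turn": 0.09},
  {"fingers": 62,"translation": [31,-38,0],"turn": 0.09},
  {"fingers": 62,"translation": [31,-38,0],"turn": 0.09},
], newtons=30)

```text
t: 2.05
eef_pos: [0.6141, 0.2219, 0.1922]
tool_rot: [0.0, 0.537, 0.844, 0.0]
contact_force: [0.7, 0.4, 0.3]
gripper_width: 0.723
```

Request:
move_arm([
  {"fingers": 62,"translation": [0,1,-40],"turn": 0},
  {"fingers": 62,"translation": [0,0,-40],"turn": 0},
  {"fingers": 62,"translation": [0,0,-32],"turn": 0},
  {"fingers": 62,"translation": [0,0,0],"turn": 0},
])

```text
t: 2.55
eef_pos: [0.6111, 0.2232, 0.0775]
tool_rot: [-0.002, 0.538, 0.843, -0.002]
contact_force: [-0.3, -0.2, 0.4]
gripper_width: 0.726
```

```bash
python3 - <<'E'
from h import *
im=read_camera("top"); s=read_camera("side")
cv2.imwrite("pics/t1.png",im);cv2.imwrite("pics/s1.png",s)
def crop(im,x,y,r=30): return cv2.resize(im[y-r:y+r,x-r:x+r],(400,400),interpolation=cv2.INTER_CUBIC)
cv2.imwrite("pics/c2.png",np.hstack([crop(im,261,168),crop(s,339,175)]));print(get_obs()['eef_pos'])
E
```

```text
[0.61382314 0.22435497 0.08098239]
```

View pics/c2.png

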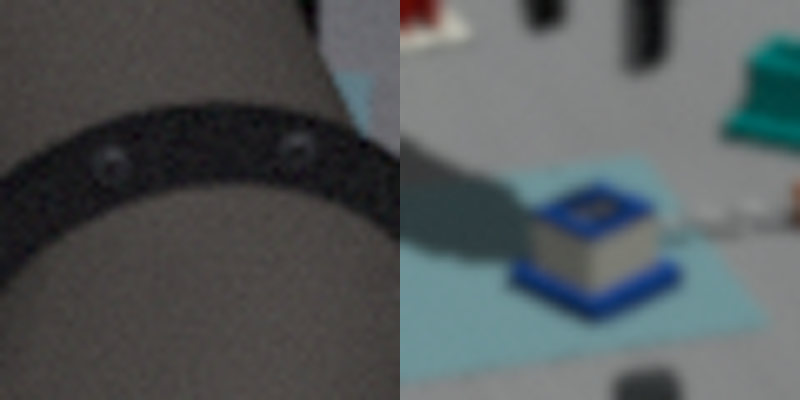

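View pics/s1.png

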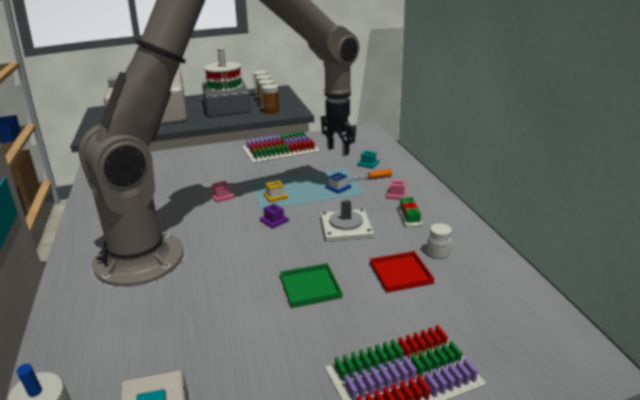

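```bash
python3 - <<'E'
from h import *
for z in (.06,.08,.1,.12): print(proj("side",[[.6138,.2243,z]]))
print(proj("side",[[.6138,.2243,.0]]),proj("side",place(COL,(.6137,.2232,.44))).round(1).tolist())
E
```

```text
[[338.24723832 170.16607008]]
[[338.20884741 164.38685742]]
[[338.16960632 158.54073101]]
[[338.12949614 152.62716712]]
[[338.35749219 187.10773729]] [[337.8, 193.4], [337.8, 190.0], [325.2, 187.1], [325.2, 183.7], [351.7, 187.5], [351.7, 184.1], [339.0, 181.4], [339.0, 178.1], [337.5, 188.2], [337.5, 179.0], [329.1, 184.0], [329.0, 175.0], [347.7, 183.9], [347.7, 174.8], [339.2, 179.8], [339.2, 170.9]]
```

```bash
python3 - <<'E'
from h import *
s=read_camera("side")
cv2.imwrite("pics/s2.png",s)
def crop(im,x,y,r=40): return cv2.resize(im[y-r:y+r,x-r:x+r],(600,600),interpolation=cv2.INTER_CUBIC)
t=crop(s,339,160)
for z in (.081,.1,.135):
  for o in (0,):
    p=proj("side",[[.6138,.2243,z]])[0];q=((p-[299,120]+.5)*7.5).astype(int);cv2.circle(t,tuple(map(int,q)),3,(0,0,255),-1)
cv2.imwrite("pics/c3.png",t);print(get_obs()['eef_pos'],get_obs()['t'])
E
```

```text
[0.61436455 0.22462328 0.0817358 ] 2.7
```

View pics/c3.png

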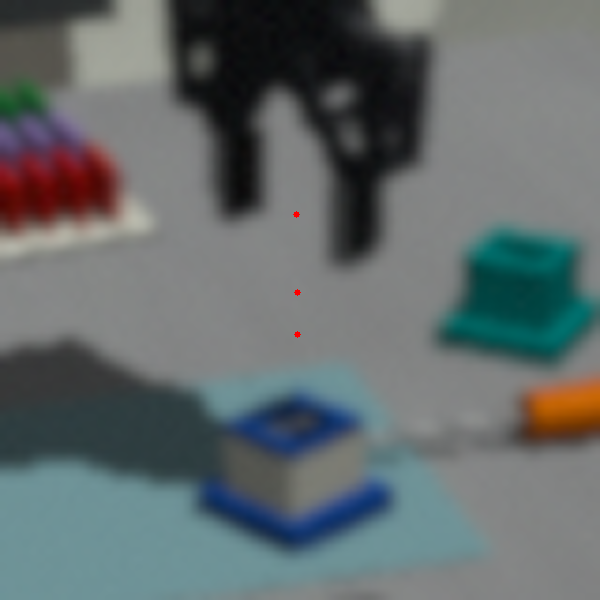

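```bash
python3 - <<'E'
from h import *
a=np.array([240,215])/7.5+[299,120]-.5;b=np.array([355,260])/7.5+[299,120]-.5
for z in(.085,.09,.1,.12,.13):
    A=atz("side",a,z);B=atz("side",b,z);d=A-B;print(z,A.round(3),B.round(3),((A+B)/2).round(3),np.linalg.norm(d).round(4),np.arctan2(d[1],d[0]).round(3))
print(ray("side",a),ray("top",(320,200)))
im=cv2.imread("pics/t1.png");cv2.imwrite("pics/t1b.png",im)
E
```

```text
0.085 [0.625 0.346 0.085] [0.658 0.282 0.085] [0.641 0.314 0.085] 0.072 2.048
0.09 [0.621 0.335 0.09 ] [0.654 0.271 0.09 ] [0.638 0.303 0.09 ] 0.0714 2.048
0.1 [0.615 0.312 0.1  ] [0.647 0.249 0.1  ] [0.631 0.281 0.1  ] 0.0703 2.048
0.12 [0.601 0.266 0.12 ] [0.633 0.205 0.12 ] [0.617 0.236 0.12 ] 0.0681 2.048
0.13 [0.595 0.243 0.13 ] [0.626 0.183 0.13 ] [0.61  0.213 0.13 ] 0.067 2.048
(array([ 0.18795005, -1.15893364,  0.74064225]), array([ 0.2587144 ,  0.89143063, -0.38827948])) (array([0.27424478, 0.0344341 , 1.12853061]), array([ 0.23015594,  0.01973591, -0.97303997]))
```

View pics/t1.png

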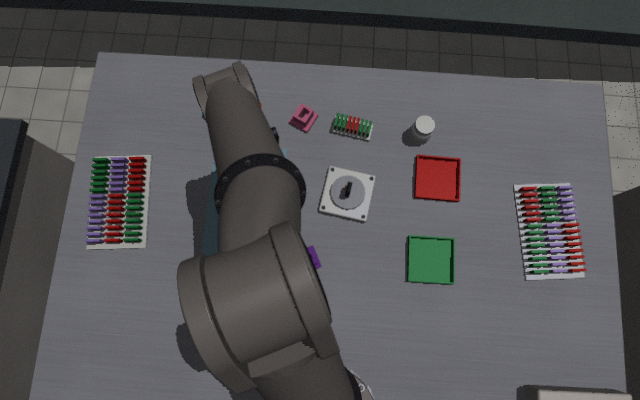

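```bash
python3 - <<'E'
from h import *
s=cv2.imread("pics/side0.png");t=cv2.imread("pics/top0.png")
p=proj("side",[[.303,.603,.192],[.303,.603,.205]]);q=proj("top",[[.303,.603,.192],[.303,.603,.265]]);print(p,q)
def crop(im,x,y,r=40): 
    im=cv2.copyMakeBorder(im,50,50,50,50,cv2.BORDER_CONSTANT);return cv2.resize(im[y+50-r:y+50+r,x+50-r:x+50+r],(400,400),interpolation=cv2.INTER_CUBIC)
a=crop(s,218,75);b=crop(t,50,275)
for u in p: cv2.circle(a,tuple(map(int,(u-[178,35]+.5)*5)),3,(0,0,255),-1)
for u in q: cv2.circle(b,tuple(map(int,(u-[10,235]+.5)*5)),3,(0,0,255),-1)
cv2.imwrite("pics/c4.png",np.hstack([a,b]))
E
```

```text
[[222.58918802 105.1603166 ]
 [222.20263277 101.63787923]] [[ 63.28919756 268.62270241]
 [ 42.41290606 265.84450367]]
```

View pics/c4.png

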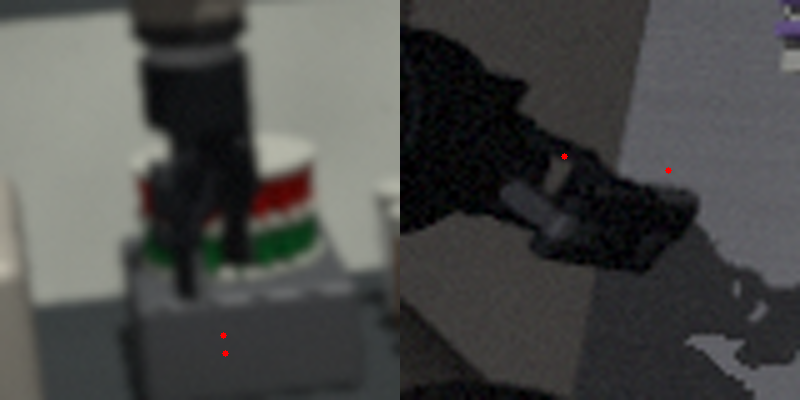

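```bash
python3 - <<'E'
from h import *
print(tri((62.5,281.5),(219.9,90.3)))
L=tri((10+138-.5-79.5+0,235+41-.5),(178+37-.5,35+59-.5));print(L)
print(proj("top",[[.303,.603,.24]]),proj("side",[[.303,.603,.24]]))
E
```

```text
[0.28581781 0.55700369 0.26033162]
[0.28252991 0.55505497 0.25089793]
[[ 49.92566251 266.84661149]] [[221.15748838  92.05218481]]
```

```bash
python3 - <<'E'
from h import *
t=cv2.imread("pics/t1.png");s=cv2.imread("pics/s2.png")
a=cv2.resize(t[50:190,190:330],(500,500),interpolation=cv2.INTER_CUBIC)
a=cv2.convertScaleAbs(a,alpha=2)
b=cv2.resize(s[0:180,260:410],(300,360))
c=np.zeros((500,800,3),np.uint8);c[:,:500]=a;c[:360,500:]=b
cv2.imwrite("pics/c5.png",c)
E
```

```text
(no output)
```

View pics/c5.png

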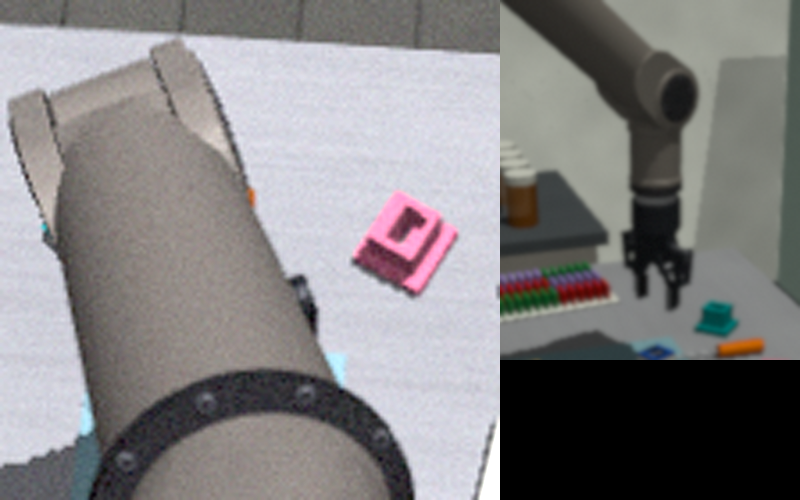

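```bash
python3 - <<'E'
from h import *
for a,b in [((275.5,134),(355,137)),((276,130),(355,130)),((276,138),(354,141))]:
    print(tri(a,b))
# wrist axis: side px of the elbow-wrist joint disc center
print(proj("side",[[.6138,.2243,z] for z in (.1,.15,.2,.3)]), proj("top",[[.6138,.2243,z] for z in (.1,.15,.2,.4,.5)]))
E
```

```text
[0.64834532 0.16822553 0.18813736]
[0.64780152 0.16474973 0.2118119 ]
[0.64425162 0.16773535 0.17578384]
[[338.16960632 158.54073101]
 [338.06765893 143.62928298]
 [337.95997103 128.28885145]
 [337.72605012  96.29641769]] [[255.7822186  158.39359843]
 [252.6858864  151.6384113 ]
 [249.28568892 144.21770441]
 [231.54385363 105.45296503]
 [218.99772185  77.99477057]]
```

Request:
move_arm([
  {"fingers": 62,"translation": [0,0,-20],"turn": 0},
  {"fingers": 62,"translation": [0,0,-15],"turn": 0},
  {"fingers": 62,"translation": [0,0,0],"turn": 0},
  {"fingers": 62,"translation": [0,0,0],"turn": 0},
])

```text
t: 3.2
eef_pos: [0.6132, 0.2241, 0.045]
tool_rot: [-0.0, 0.538, 0.843, -0.0]
contact_force: [0.4, -0.0, 1.4]
gripper_width: 0.724
```

```bash
cat > look.py <<'E'
from h import *
import sys
n,x,y,r=sys.argv[1],*map(int,sys.argv[2:5])
s=read_camera("side");cv2.imwrite(f"pics/side_{n}.png",s)
t=cv2.resize(s[y-r:y+r,x-r:x+r],(600,600),interpolation=cv2.INTER_CUBIC);f=300/r
o=get_obs();e=o['eef_pos'];p=proj("side",[e])[0]
cv2.circle(t,tuple(map(int,(p-[x-r,y-r]+.5)*f)),3,(0,0,255),-1)
cv2.imwrite(f"pics/c_{n}.png",t);print(o['t'],e,o['contact_force'],o['gripper_width'])
E
python3 look.py a 339 160 40
```

```text
3.25 [0.61347322 0.22426287 0.04529306] [-0.27483427  0.03885457 -0.54352124] 0.7275154079311478
```

View pics/c_a.png

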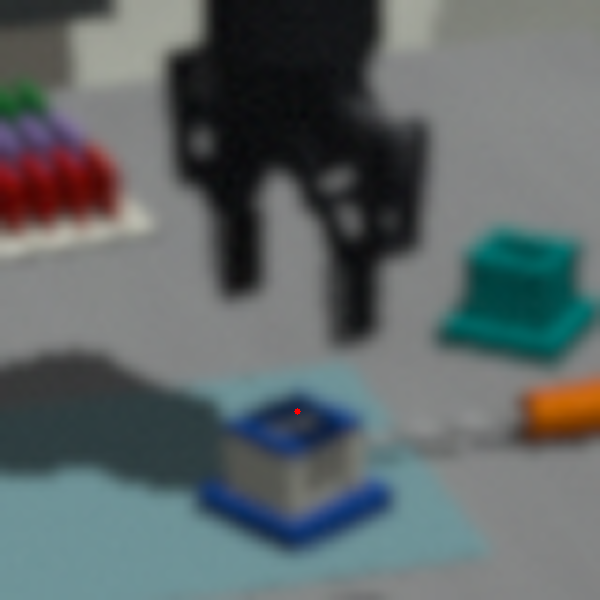

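Request:
move_arm([
  {"fingers": 62,"translation": [0,0,-16],"turn": 0},
  {"fingers": 62,"translation": [0,0,-15],"turn": 0},
  {"fingers": 62,"translation": [0,0,0],"turn": 0},
  {"fingers": 62,"translation": [0,0,0],"turn": 0},
])

```text
t: 3.75
eef_pos: [0.6132, 0.2241, 0.0138]
tool_rot: [-0.0, 0.538, 0.843, -0.0]
contact_force: [-0.5, 0.3, 0.7]
gripper_width: 0.723
```

```bash
python3 look.py b 339 160 40
```

```text
3.8 [0.61342626 0.22424526 0.01418294] [0.06076859 0.35556948 0.62462324] 0.7279893745802143
```

View pics/c_b.png

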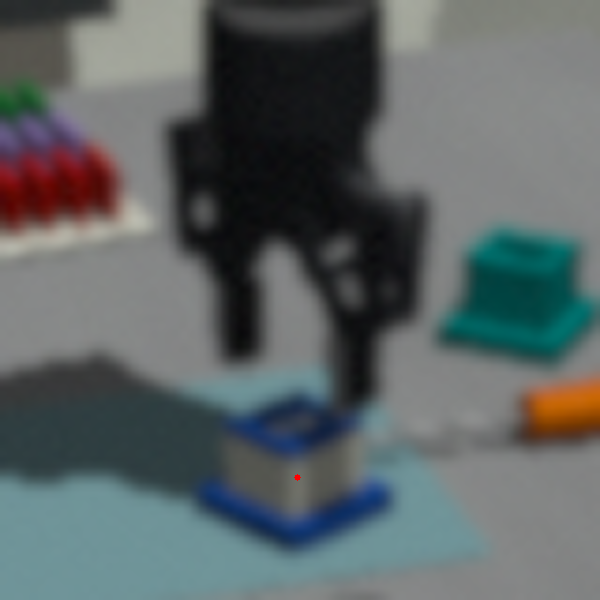

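Request:
move_arm([
  {"fingers": 62,"translation": [0,0,-10],"turn": 0},
  {"fingers": 62,"translation": [0,0,0],"turn": 0},
  {"fingers": 62,"translation": [0,0,0],"turn": 0},
])

```text
t: 4.18
eef_pos: [0.6131, 0.2241, 0.0039]
tool_rot: [-0.0, 0.538, 0.843, -0.0]
contact_force: [-0.4, -0.4, 0.5]
gripper_width: 0.722
```

```bash
python3 look.py c 339 160 40
```

```text
4.225 [0.61323483 0.2241356  0.0040712 ] [-0.05707879 -0.55020403 -0.65065005] 0.7266742317967623
```

View pics/c_c.png

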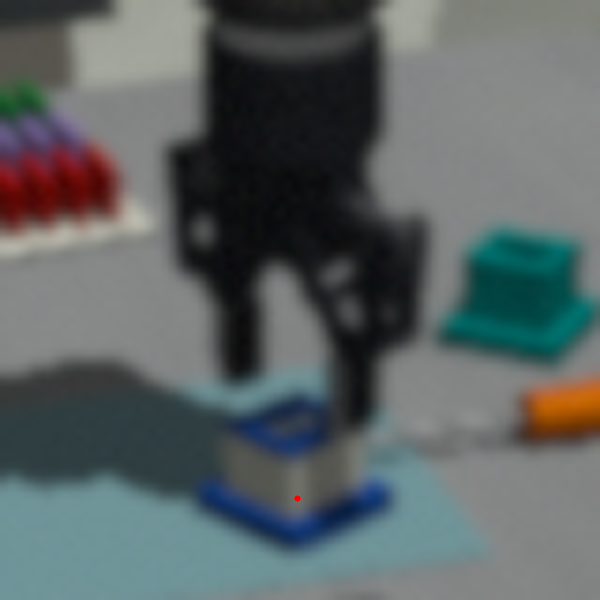

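Request:
move_arm([
  {"fingers": 62,"translation": [0,0,-10],"turn": 0},
  {"fingers": 62,"translation": [0,0,-10],"turn": 0},
  {"fingers": 62,"translation": [0,0,0],"turn": 0},
  {"fingers": 62,"translation": [0,0,0],"turn": 0},
])

```text
t: 4.72
eef_pos: [0.6132, 0.2241, -0.0161]
tool_rot: [-0.0, 0.538, 0.843, -0.0]
contact_force: [-0.7, 0.1, -0.0]
gripper_width: 0.728
```

```bash
python3 look.py d 339 160 40
```

```text
4.775 [ 0.61333504  0.22418695 -0.0159075 ] [-0.58257294  0.28560464  0.33457588] 0.7236120092527016
```

View pics/c_d.png

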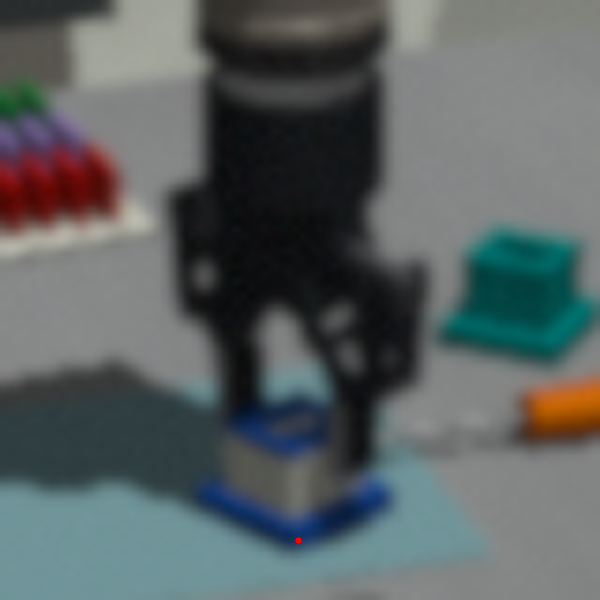

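Request:
move_arm([
  {"fingers": 62,"translation": [0,0,-8],"turn": 0},
  {"fingers": 62,"translation": [0,0,0],"turn": 0},
  {"fingers": 50,"translation": [0,0,0],"turn": 0},
  {"fingers": 36,"translation": [0,0,0],"turn": 0},
  {"fingers": 30,"translation": [0,0,0],"turn": 0},
  {"fingers": 30,"translation": [0,0,0],"turn": 0},
  {"fingers": 30,"translation": [0,0,0],"turn": 0},
], newtons=30)

```text
t: 5.65
eef_pos: [0.6135, 0.2242, -0.0237]
tool_rot: [0.0, 0.538, 0.843, 0.0]
contact_force: [1.1, 0.8, 1.9]
gripper_width: 0.468
```

```bash
python3 look.py e 339 160 40
```

```text
5.7 [ 0.61341366  0.22425137 -0.0237377 ] [-0.37111989  0.06260553  2.41285461] 0.46632535890080573
```

View pics/c_e.png

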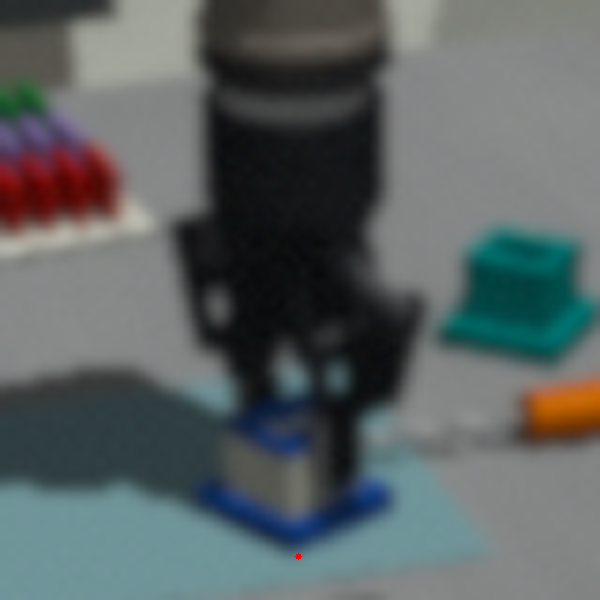

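Request:
move_arm([
  {"fingers": 30,"translation": [0,0,20],"turn": 0},
  {"fingers": 30,"translation": [0,0,35],"turn": 0},
  {"fingers": 30,"translation": [0,0,35],"turn": 0},
  {"fingers": 30,"translation": [0,0,35],"turn": 0},
  {"fingers": 30,"translation": [-8,-38,0],"turn": -0.1},
  {"fingers": 30,"translation": [-9,-40,0],"turn": -0.1},
  {"fingers": 30,"translation": [-9,-40,0],"turn": -0.1},
  {"fingers": 30,"translation": [-9,-40,0],"turn": -0.1},
  {"fingers": 30,"translation": [-8,-40,0],"turn": -0.1},
  {"fingers": 30,"translation": [-8,-40,0],"turn": -0.1},
])

```text
t: 6.95
eef_pos: [0.5618, -0.0151, 0.1021]
tool_rot: [0.0, 0.764, 0.645, 0.0]
contact_force: [1.1, -1.8, -1.1]
gripper_width: 0.465
```

Request:
move_arm([
  {"fingers": 30,"translation": [0,0,0],"turn": 0},
  {"fingers": 30,"translation": [0,0,0],"turn": 0},
  {"fingers": 30,"translation": [0,0,0],"turn": 0},
])

```text
t: 7.32
eef_pos: [0.5625, -0.0123, 0.1013]
tool_rot: [-0.0, 0.762, 0.647, 0.0]
contact_force: [0.3, -0.1, -1.0]
gripper_width: 0.465
```

```bash
python3 look.py f 346 200 50;  python3 - <<'E'
from h import *
cv2.imwrite("pics/t_f.png",read_camera("top"));o=get_obs();print(o['tool_rot'],2*np.arctan2(o['tool_rot'][2],o['tool_rot'][1]))
E
```

```text
7.375 [ 0.56242096 -0.01240683  0.10123036] [ 0.2132791   0.8296904  -0.49734812] 0.46963721787410406
[-1.87966422e-04  7.62552183e-01  6.46926653e-01  1.97193544e-04] 1.4070943998665555
```

View pics/c_f.png

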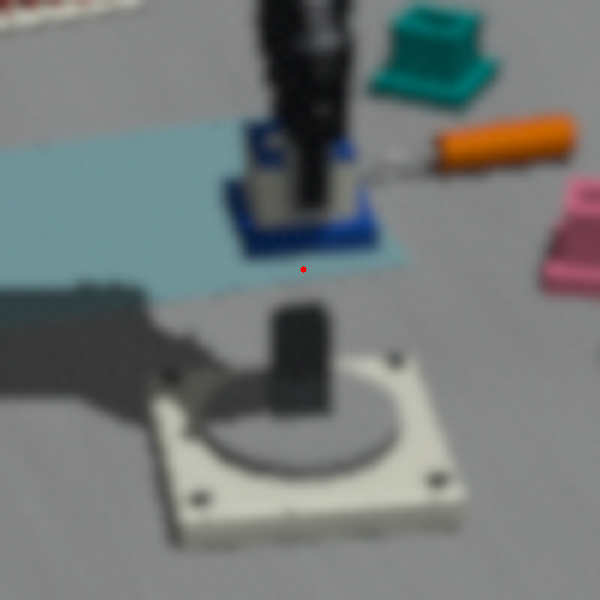

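View pics/t_f.png

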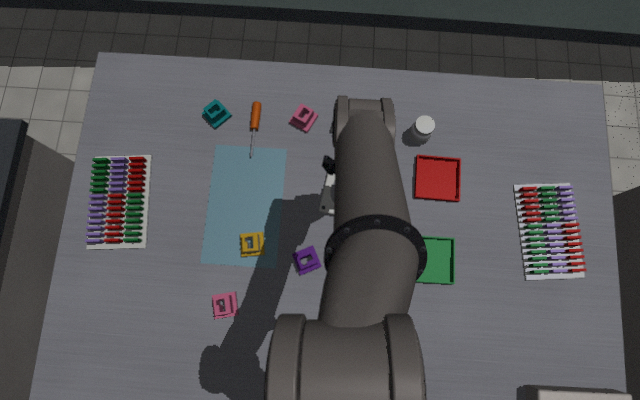

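```bash
cat > held.py <<'E'
from h import *
import sys
# held.py pic colour x y r rowmin z yaw px py
pic,col=sys.argv[1:3];x,y,r,rm=map(int,sys.argv[3:7]);z,yaw,px,py=map(float,sys.argv[7:11])
im=cv2.imread(pic);m=cmask(im,col,x,y,r);m[:rm]=False
F=box(.06,.06,0,.012)
ys,xs=np.nonzero(m)
import numpy as np
for zz in (z-.003,z,z+.003):
    g=globals()
    # fix yaw: fit with tiny yaw freedom
    best=None
    f=8;x0,y0=xs.min()-8,ys.min()-8;W,H=xs.max()+9-x0,ys.max()+9-y0
    t=cv2.resize(m[y0:y0+H,x0:x0+W].astype(np.float32),(W*f,H*f))>.5
    big=np.vstack([k for k in cv2.findContours(t.astype(np.uint8),0,1)[0] if len(k)>8]);T=np.zeros((H*f,W*f),np.uint8);cv2.fillConvexPoly(T,cv2.convexHull(big),1)
    def cost(p):
        q=(proj("side",place(F,(p[0],p[1],yaw),zz))-[x0,y0]+.5)*f-.5;A=np.zeros_like(T)
        cv2.fillConvexPoly(A,np.round(cv2.convexHull(q.astype(np.float32))*16).astype(np.int32),1,shift=4);return (A!=T).sum()/T.sum()
    p=np.array([px,py]);R=minimize(cost,p,method='Nelder-Mead',options=dict(initial_simplex=[p,p+[.01,0],p+[0,.015]],xatol=1e-5,fatol=1e-6))
    print(round(zz,4),R.x.round(4),round(R.fun,3))
    if zz==z:
        c=cv2.resize(im[y-r:y+r,x-r:x+r],(600,600),interpolation=cv2.INTER_CUBIC);s=300/r
        P=((proj("side",place(F,(*R.x,yaw),zz))-[x-r,y-r]+.5)*s).astype(np.int32);cv2.polylines(c,[cv2.convexHull(P)],True,(0,255,0),1);cv2.imwrite("pics/held.png",c)
E
python3 held.py pics/side_f.png blue 346 180 20 179 .125 -.164 .5625 -.0124
echo rest; python3 held.py pics/side_a.png blue 339 182 20 182 0 .44 .6134 .224
```

```text
0.122 [ 0.5625 -0.0081] 0.456
0.125 [ 0.5607 -0.0133] 0.47
0.128 [ 0.5586 -0.019 ] 0.483
rest
-0.003 [0.6121 0.2278] 0.456
0.0 [0.6113 0.2223] 0.468
0.003 [0.6092 0.2168] 0.478
```

View pics/held.png

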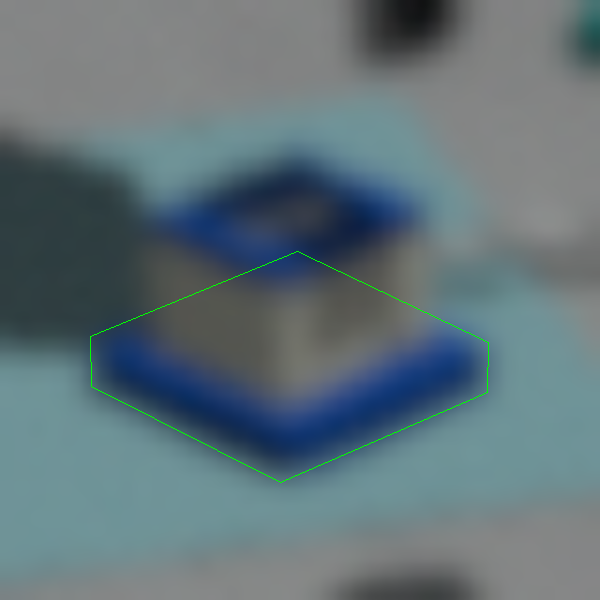

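```bash
cat > edge.py <<'E'
from h import *
from scipy.ndimage import map_coordinates
import sys
def edgefit(im,z,yaw,p0,cam="side",free=False,w=.06,h0=0,h1=.012,col='blue'):
    g=im.astype(float);ch=(g[...,0]-g[...,2]) if col=='blue' else (g[...,2]-g[...,0])
    ch=cv2.GaussianBlur(ch,(0,0),.8)
    F=box(w,w,h0,h1)
    def cost(p,ret=False):
        yw=p[2] if free else yaw
        q=cv2.convexHull(proj(cam,place(F,(p[0],p[1],yw),z)).astype(np.float32))[:,0]
        c=q.mean(0);tot=0;n=0
        for a,b in zip(q,np.roll(q,-1,0)):
            mid=(a+b)/2
            if cam=="side" and mid[1]<c[1]-1.5: continue  # rear edges skipped
            d=b-a;L=np.linalg.norm(d);nrm=np.array([d[1],-d[0]])/L
            if nrm@(mid-c)<0:nrm=-nrm
            P=a+np.linspace(.08,.92,40)[:,None]*d
            i=map_coordinates(ch,(P-nrm*.7)[:,::-1].T,order=1);o=map_coordinates(ch,(P+nrm*.7)[:,::-1].T,order=1)
            tot+=(i-o).sum()*L;n+=40*L
        return -tot/n
    best=None
    for dx in np.linspace(-.008,.008,5):
        for dy in np.linspace(-.012,.012,5):
            p=np.array([p0[0]+dx,p0[1]+dy]+([yaw] if free else []))
            s=[p]+[p+v for v in np.diag([.003,.004]+([.05] if free else []))]
            r=minimize(cost,p,method='Nelder-Mead',options=dict(initial_simplex=s,xatol=1e-5,fatol=1e-4))
            if best is None or r.fun<best.fun:best=r
    return best.x.round(4),round(best.fun,1)
if __name__=="__main__":
    im=cv2.imread("pics/side_f.png");print("held",edgefit(im,.125,-.164,(.5625,-.0124)),edgefit(im,.125,-.164,(.5625,-.0124),free=True))
    for n in("0","_a"):
        im=cv2.imread(f"pics/side{n}.png");print("rest",edgefit(im,0,.44,(.6134,.2236)),edgefit(im,0,.44,(.6134,.2236),free=True))
    im=cv2.imread("pics/top0.png");print("rest top",edgefit(im,0,.44,(.6134,.2236),cam="top",free=True))
    print("yel",edgefit(im,0,.15,(.4084,.227),cam="top",free=True,col='y'),edgefit(cv2.imread("pics/side0.png"),0,.15,(.4084,.227),free=True,col='y'))
E
python3 edge.py
```

```text
held (array([ 0.5637, -0.0077]), np.float64(-11.7)) (array([ 0.5623, -0.0341, -0.0419]), np.float64(-12.4))
rest (array([0.6149, 0.2305]), np.float64(-17.5)) (array([0.6149, 0.2306, 0.4968]), np.float64(-17.6))
rest (array([0.6149, 0.2305]), np.float64(-19.0)) (array([0.615 , 0.2307, 0.495 ]), np.float64(-19.1))
rest top (array([0.616 , 0.225 , 0.4792]), np.float64(-22.8))
yel (array([0.4092, 0.2274, 0.159 ]), np.float64(-60.3)) (array([0.4088, 0.2314, 0.1337]), np.float64(-62.2))
```

```bash
python3 - <<'E'
from h import *
im=cv2.imread("pics/side_f.png");g=cv2.cvtColor(im,6).astype(float)
def edges(row,a,b,ch):
    v=cv2.GaussianBlur(ch,(0,0),.6)[row,a:b];d=np.abs(np.diff(v));return v.round(0)
S=box(.028,.012,.03,.078)
for st in [(.5612,-.0127,-.162),(.5622,-.0139,-.162)]:
    P=proj("side",place(S,st));print("shaft pred cols",P[:,0].min().round(2),P[:,0].max().round(2))
for row in (206,209,212): 
    v=g[row,330:362]; 
    base=np.median(v[-8:]) 
    lo=v.min()
    xs=np.arange(330,362)
    # half-level crossings
    L=None
    k=np.argmin(v)
    h=(130+lo)/2
    print(row,v.round(0).astype(int).tolist())
S=box(.06,.06,0,.012)
for p in [(.5624,-.0124,-.164)]:
    P=proj("side",place(S,p,.125));print("foot pred",P.round(1).tolist())
b=(im[...,0].astype(int)-im[...,2])
for row in range(180,194,2): print(row,b[row,330:364].tolist())
E
```

```text
shaft pred cols 340.2 351.07
shaft pred cols 340.68 351.56
206 [128, 133, 135, 136, 136, 138, 136, 136, 134, 128, 108, 72, 43, 33, 32, 32, 31, 32, 32, 37, 58, 96, 122, 133, 134, 134, 134, 135, 134, 134, 133, 133]
209 [71, 90, 109, 120, 129, 132, 134, 134, 133, 125, 104, 70, 41, 32, 30, 33, 31, 32, 31, 38, 64, 104, 134, 149, 155, 157, 158, 160, 157, 146, 125, 106]
212 [79, 77, 75, 75, 77, 79, 75, 73, 70, 65, 55, 43, 35, 33, 34, 31, 35, 36, 36, 41, 63, 101, 130, 143, 150, 159, 168, 174, 182, 184, 180, 177]
foot pred [[336.4, 192.5], [336.4, 188.4], [333.5, 182.3], [333.4, 178.4], [359.0, 190.9], [359.1, 186.9], [355.2, 180.9], [355.3, 176.9]]
180 [41, 40, 39, 41, 41, 35, 21, 4, -3, -5, -5, -5, -4, -2, 1, 2, 1, 3, 2, 2, 0, -2, -5, -6, -2, 9, 16, 9, 3, 1, 2, 2, 2, 1]
182 [42, 42, 40, 39, 43, 43, 29, 11, -1, -4, -5, -5, -4, -3, 1, 1, 3, 2, 3, 2, 0, -1, -4, -6, 3, 28, 44, 29, 9, 2, 2, 2, 1, 2]
184 [41, 40, 39, 37, 39, 47, 39, 22, 7, -3, -4, -5, -4, -2, 0, 2, 2, 2, 2, 1, 0, 0, -2, 0, 11, 39, 67, 52, 23, 8, 2, 2, 2, 1]
186 [42, 41, 41, 39, 37, 48, 64, 51, 25, 6, 0, 0, 2, 5, 8, 11, 11, 12, 12, 15, 19, 29, 40, 49, 62, 79, 99, 90, 57, 27, 11, 3, 1, 1]
188 [41, 42, 42, 40, 38, 41, 53, 60, 46, 34, 32, 33, 37, 39, 42, 44, 46, 49, 57, 70, 82, 88, 95, 97, 97, 99, 98, 87, 66, 44, 26, 13, 4, 1]
190 [42, 41, 41, 41, 40, 38, 39, 50, 58, 56, 63, 61, 63, 61, 59, 62, 59, 59, 66, 72, 76, 74, 75, 75, 74, 72, 70, 67, 57, 47, 39, 30, 20, 9]
192 [42, 41, 41, 42, 40, 40, 40, 42, 46, 47, 47, 47, 47, 46, 44, 44, 42, 41, 44, 47, 49, 50, 50, 50, 50, 49, 46, 46, 44, 42, 41, 38, 34, 24]
```

Request:
move_arm([
  {"fingers": 30,"translation": [-1.5,-0.8,-15],"turn": 0},
  {"fingers": 30,"translation": [0,0,-15],"turn": 0},
  {"fingers": 30,"translation": [0,0,-5],"turn": 0},
  {"fingers": 30,"translation": [0,0,-3],"turn": 0},
  {"fingers": 30,"translation": [0,0,-3],"turn": 0},
  {"fingers": 30,"translation": [0,0,0],"turn": 0},
])

```text
t: 8.18
eef_pos: [0.5607, -0.0147, 0.06]
tool_rot: [0.0, 0.763, 0.646, 0.0]
contact_force: [0.4, 0.2, -0.8]
gripper_width: 0.465
```

```bash
python3 look.py g 346 200 40
```

```text
8.225 [ 0.56085232 -0.01472358  0.06018643] [-0.2461204   0.12888427 -0.22112247] 0.4656641490808687
```

View pics/c_g.png

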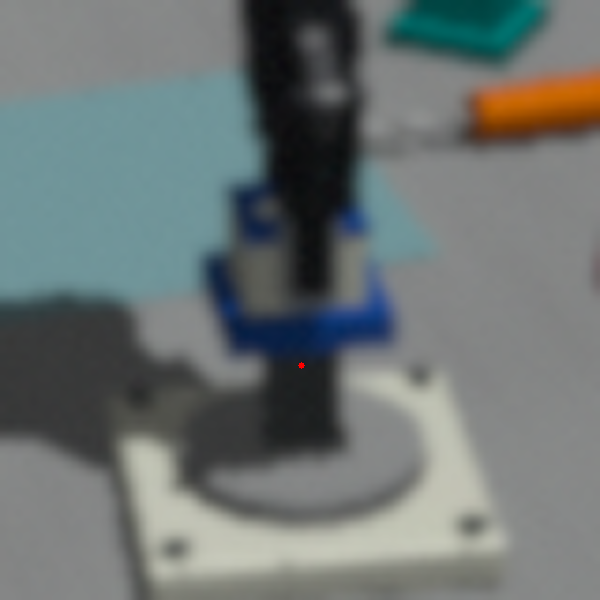

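Request:
move_arm([
  {"fingers": 30,"translation": [0,0,-3],"turn": 0},
  {"fingers": 30,"translation": [0,0,-3],"turn": 0},
  {"fingers": 30,"translation": [0,0,0],"turn": 0},
])

```text
t: 8.6
eef_pos: [0.5609, -0.0147, 0.0539]
tool_rot: [0.0, 0.763, 0.646, 0.0]
contact_force: [1.1, 0.3, -1.8]
gripper_width: 0.465
```

Request:
move_arm([
  {"fingers": 30,"translation": [0,0,-3],"turn": 0},
  {"fingers": 30,"translation": [0,0,-3],"turn": 0},
  {"fingers": 30,"translation": [0,0,0],"turn": 0},
])

```text
t: 8.98
eef_pos: [0.561, -0.0148, 0.0478]
tool_rot: [0.0, 0.763, 0.646, 0.0]
contact_force: [2.1, -0.4, -2.1]
gripper_width: 0.472
```

Request:
move_arm([
  {"fingers": 30,"translation": [0,0,-3],"turn": 0},
  {"fingers": 30,"translation": [0,0,-3],"turn": 0},
  {"fingers": 30,"translation": [0,0,0],"turn": 0},
])

```text
t: 9.35
eef_pos: [0.561, -0.0147, 0.0418]
tool_rot: [0.0, 0.763, 0.646, 0.0]
contact_force: [3.4, -0.2, -1.4]
gripper_width: 0.465
```

Request:
move_arm([
  {"fingers": 30,"translation": [0.8,0,-3],"turn": 0},
  {"fingers": 30,"translation": [0,0,-3],"turn": 0},
  {"fingers": 30,"translation": [0,0,-3],"turn": 0},
  {"fingers": 30,"translation": [0,0,0],"turn": 0},
])

```text
t: 9.85
eef_pos: [0.5611, -0.0147, 0.0326]
tool_rot: [-0.0, 0.763, 0.646, -0.0]
contact_force: [1.2, 0.5, -1.4]
gripper_width: 0.468
```

Request:
move_arm([
  {"fingers": 30,"translation": [0,0,-2],"turn": 0},
  {"fingers": 30,"translation": [0,0,-2],"turn": 0},
  {"fingers": 30,"translation": [0,0,0],"turn": 0},
])

```text
t: 10.22
eef_pos: [0.5612, -0.0147, 0.0288]
tool_rot: [-0.0, 0.763, 0.646, -0.0]
contact_force: [0.5, -0.4, -1.0]
gripper_width: 0.469
```

Request:
move_arm([
  {"fingers": 30,"translation": [0,0,-2],"turn": 0},
  {"fingers": 30,"translation": [0,0,0],"turn": 0},
])

```text
t: 10.48
eef_pos: [0.5616, -0.0147, 0.0279]
tool_rot: [-0.0, 0.763, 0.646, 0.0]
contact_force: [-2.7, -1.5, 8.0]
gripper_width: 0.466
```

Request:
move_arm([
  {"fingers": 30,"translation": [0,0,-1],"turn": 0},
  {"fingers": 30,"translation": [0,0,0],"turn": 0},
])

```text
t: 10.72
eef_pos: [0.5617, -0.0147, 0.0277]
tool_rot: [0.0, 0.763, 0.646, 0.0]
contact_force: [-5.2, -0.2, 15.8]
gripper_width: 0.464
```

Request:
move_arm([
  {"fingers": 30,"translation": [0,0,0.5],"turn": 0},
  {"fingers": 30,"translation": [0,0,0],"turn": 0},
  {"fingers": 30,"translation": [0,0,0],"turn": 0},
])

```text
t: 11.1
eef_pos: [0.5616, -0.0147, 0.0278]
tool_rot: [0.0, 0.763, 0.646, 0.0]
contact_force: [-3.8, -0.6, 12.2]
gripper_width: 0.469
```

```bash
python3 look.py h 346 200 40
```

```text
11.15 [ 0.56161905 -0.01474883  0.02779357] [-4.39960976 -1.01348153 11.53535951] 0.4675570767808242
```

View pics/c_h.png

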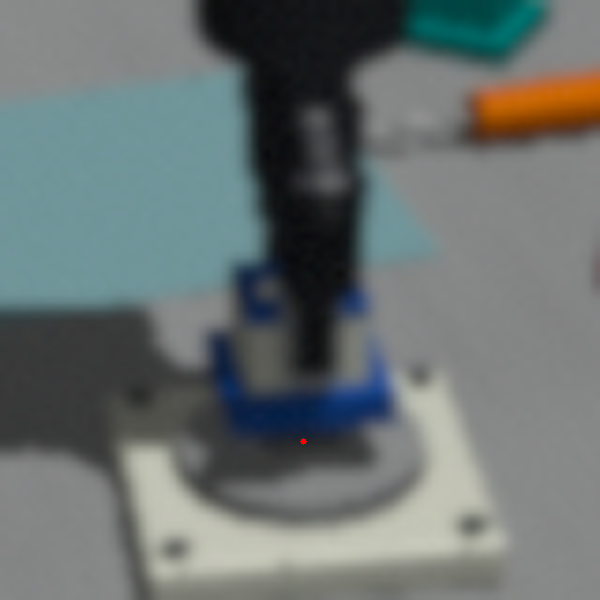

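Request:
move_arm([
  {"fingers": 30,"translation": [-0.5,0,10],"turn": 0},
  {"fingers": 30,"translation": [0,0,25],"turn": 0},
  {"fingers": 30,"translation": [0,0,25],"turn": 0},
  {"fingers": 30,"translation": [0,0,18],"turn": 0},
  {"fingers": 30,"translation": [10,-40,0],"turn": 0.02},
  {"fingers": 30,"translation": [10,-40,0],"turn": 0.02},
  {"fingers": 30,"translation": [10,-40,0],"turn": 0.02},
  {"fingers": 30,"translation": [11,-41,0],"turn": 0.02},
  {"fingers": 30,"translation": [11,-41,0],"turn": 0.02},
  {"fingers": 30,"translation": [11,-40,0],"turn": 0.02},
])

```text
t: 12.4
eef_pos: [0.6239, -0.2579, 0.1044]
tool_rot: [-0.0, 0.723, 0.691, -0.0]
contact_force: [1.1, 0.5, -1.4]
gripper_width: 0.463
```

Request:
move_arm([
  {"fingers": 30,"translation": [0,0,0],"turn": 0},
  {"fingers": 30,"translation": [0,0,-40],"turn": 0},
  {"fingers": 30,"translation": [0,0,-40],"turn": 0},
  {"fingers": 30,"translation": [0,0,-20],"turn": 0},
  {"fingers": 30,"translation": [0,0,-12],"turn": 0},
  {"fingers": 30,"translation": [0,0,0],"turn": 0},
])

```text
t: 13.15
eef_pos: [0.624, -0.2565, -0.0075]
tool_rot: [-0.0, 0.723, 0.691, -0.0]
contact_force: [-0.1, -0.1, -1.4]
gripper_width: 0.469
```

```bash
python3 look.py i 402 255 50
```

```text
13.2 [ 0.62464468 -0.25681685 -0.00665563] [ 0.62539871 -0.44236493 -1.41804727] 0.46604428734826664
```

View pics/c_i.png

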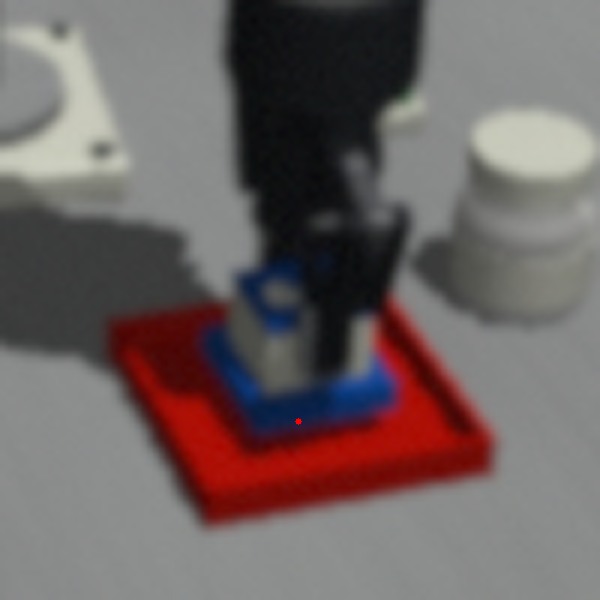

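Request:
move_arm([
  {"fingers": 30,"translation": [0,0,-6],"turn": 0},
  {"fingers": 30,"translation": [0,0,-5],"turn": 0},
  {"fingers": 30,"translation": [0,0,-1.5],"turn": 0},
  {"fingers": 30,"translation": [0,0,0],"turn": 0},
])

```text
t: 13.7
eef_pos: [0.624, -0.2566, -0.0197]
tool_rot: [-0.0, 0.723, 0.691, 0.0]
contact_force: [-1.6, 0.7, 1.3]
gripper_width: 0.467
```

Request:
move_arm([
  {"fingers": 46,"translation": [0,0,0],"turn": 0},
  {"fingers": 56,"translation": [0,0,0],"turn": 0},
  {"fingers": 56,"translation": [0,0,0],"turn": 0},
  {"fingers": 56,"translation": [0,0,0],"turn": 0},
  {"fingers": 56,"translation": [0,0,15],"turn": 0},
  {"fingers": 56,"translation": [0,0,35],"turn": 0},
  {"fingers": 56,"translation": [0,0,40],"turn": 0},
  {"fingers": 56,"translation": [0,0,30],"turn": 0},
])

```text
t: 14.7
eef_pos: [0.6248, -0.2572, 0.1032]
tool_rot: [0.001, 0.723, 0.691, 0.001]
contact_force: [0.4, 0.2, -0.5]
gripper_width: 0.654
```

```bash
python3 look.py j 402 255 50
```

```text
14.75 [ 0.6270172  -0.25810833  0.10732456] [0.90903921 0.56541302 2.12859827] 0.6526966956470436
```

View pics/c_j.png

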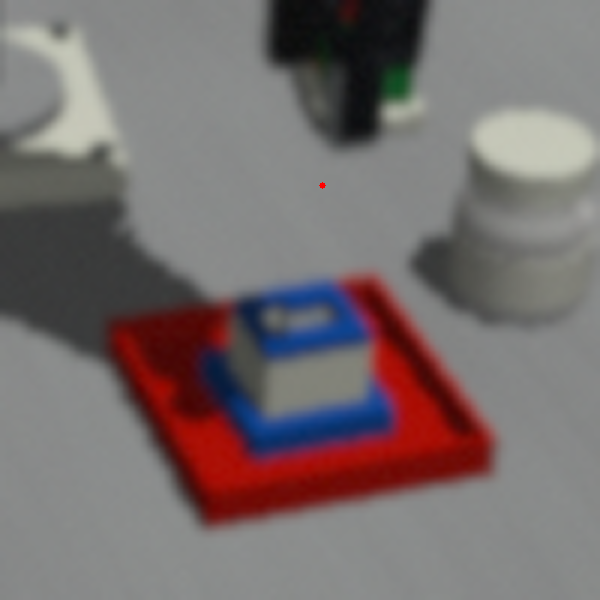

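Request:
move_arm([
  {"fingers": 62,"translation": [-21.5,48.4,0],"turn": 0.02},
  {"fingers": 62,"translation": [-21.5,48.4,0],"turn": 0.02},
  {"fingers": 62,"translation": [-21.5,48.4,0],"turn": 0.02},
  {"fingers": 62,"translation": [-21.5,48.4,0],"turn": 0.02},
  {"fingers": 62,"translation": [-21.5,48.4,0],"turn": 0.02},
  {"fingers": 62,"translation": [-21.5,48.4,0],"turn": 0.02},
  {"fingers": 62,"translation": [-21.5,48.4,0],"turn": 0.02},
  {"fingers": 62,"translation": [-21.5,48.4,0],"turn": 0.02},
  {"fingers": 62,"translation": [-21.5,48.4,0],"turn": 0.02},
  {"fingers": 62,"translation": [-21.5,48.4,0],"turn": 0.02},
])

```text
t: 16.0
eef_pos: [0.4087, 0.2289, 0.1011]
tool_rot: [0.0, 0.65, 0.76, 0.001]
contact_force: [1.0, 0.6, -0.5]
gripper_width: 0.725
```

Request:
move_arm([
  {"fingers": 62,"translation": [0,0,0],"turn": 0},
  {"fingers": 62,"translation": [0,0,0],"turn": 0},
  {"fingers": 62,"translation": [0,0,-40],"turn": 0},
  {"fingers": 62,"translation": [0,0,-40],"turn": 0},
  {"fingers": 62,"translation": [0,0,0],"turn": 0},
  {"fingers": 62,"translation": [0,0,0],"turn": 0},
])

```text
t: 16.75
eef_pos: [0.4101, 0.2267, 0.0211]
tool_rot: [0.0, 0.651, 0.759, 0.0]
contact_force: [0.6, -0.9, 0.7]
gripper_width: 0.73
```

```bash
python3 look.py k 275 180 40; python3 -c "
from h import *
o=get_obs();print(2*np.arctan2(o['tool_rot'][2],o['tool_rot'][1]),o['q'].round(2))"
```

```text
16.8 [0.41038    0.22727838 0.02148699] [0.27363275 0.37473892 0.53498171] 0.7251929104702949
1.7235121574962178 [-0.61  0.4  -0.04  2.17  0.03  0.57  1.06]
```

View pics/c_k.png

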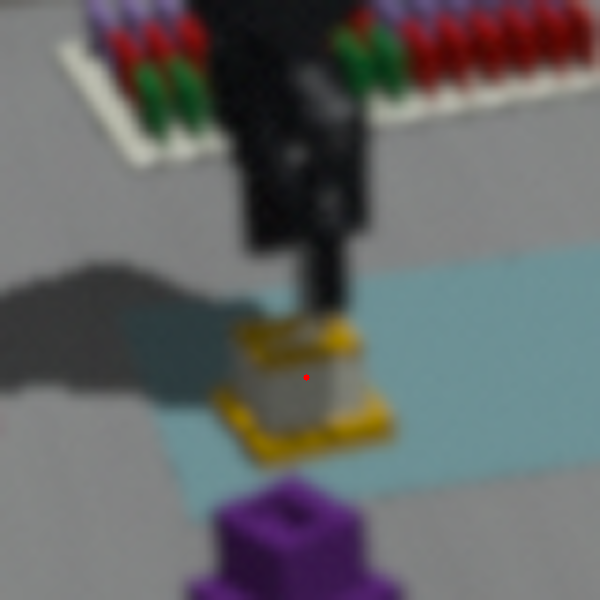

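Request:
move_arm([
  {"fingers": 62,"translation": [-1.2,0.3,-15],"turn": 0.006},
  {"fingers": 62,"translation": [0,0,-15],"turn": 0},
  {"fingers": 62,"translation": [0,0,0],"turn": 0},
])

```text
t: 17.18
eef_pos: [0.4067, 0.2269, -0.0113]
tool_rot: [-0.0, 0.648, 0.762, -0.001]
contact_force: [-0.6, -0.9, 0.1]
gripper_width: 0.728
```

```bash
python3 look.py l 275 180 40
```

```text
17.225 [ 0.40707678  0.22720953 -0.01074688] [-0.09135591 -0.43208173 -0.37779623] 0.7271905276882463
```

View pics/c_l.png

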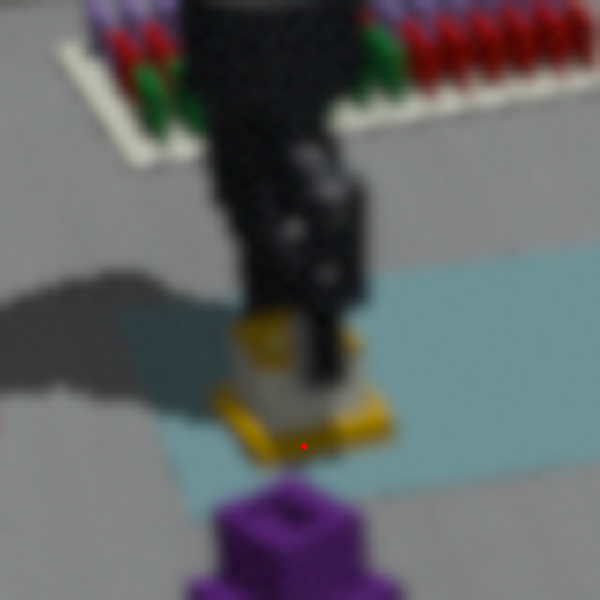

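Request:
move_arm([
  {"fingers": 62,"translation": [0,0,-8],"turn": 0},
  {"fingers": 62,"translation": [0,0,-3.5],"turn": 0},
  {"fingers": 62,"translation": [0,0,0],"turn": 0},
  {"fingers": 62,"translation": [0,0,0],"turn": 0},
  {"fingers": 62,"translation": [0,0,0],"turn": 0},
])

```text
t: 17.85
eef_pos: [0.4079, 0.2277, -0.0213]
tool_rot: [0.0, 0.648, 0.761, 0.0]
contact_force: [-0.1, -0.6, -0.2]
gripper_width: 0.725
```

Request:
move_arm([
  {"fingers": 62,"translation": [1,0,-2],"turn": 0},
  {"fingers": 62,"translation": [0,0,0],"turn": 0},
  {"fingers": 50,"translation": [0,0,0],"turn": 0},
  {"fingers": 36,"translation": [0,0,0],"turn": 0},
  {"fingers": 30,"translation": [0,0,0],"turn": 0},
  {"fingers": 30,"translation": [0,0,0],"turn": 0},
  {"fingers": 30,"translation": [0,0,0],"turn": 0},
  {"fingers": 30,"translation": [0,0,0],"turn": 0},
])

```text
t: 18.85
eef_pos: [0.4089, 0.2277, -0.0234]
tool_rot: [0.0, 0.648, 0.761, 0.0]
contact_force: [0.1, 0.7, 2.7]
gripper_width: 0.464
```

Request:
move_arm([
  {"fingers": 30,"translation": [0,0,20],"turn": 0},
  {"fingers": 30,"translation": [0,0,35],"turn": 0},
  {"fingers": 30,"translation": [0,0,35],"turn": 0},
  {"fingers": 30,"translation": [0,0,35],"turn": 0},
  {"fingers": 30,"translation": [25,-40,0],"turn": -0.054},
  {"fingers": 30,"translation": [25,-40,0],"turn": -0.054},
  {"fingers": 30,"translation": [25,-40,0],"turn": -0.054},
  {"fingers": 30,"translation": [25,-40,0],"turn": -0.054},
  {"fingers": 30,"translation": [26,-41,0],"turn": -0.054},
  {"fingers": 30,"translation": [27,-41.4,0],"turn": -0.054},
])

```text
t: 20.1
eef_pos: [0.5619, -0.0161, 0.1011]
tool_rot: [-0.0, 0.763, 0.646, -0.0]
contact_force: [1.1, 0.5, -1.4]
gripper_width: 0.466
```

Request:
move_arm([
  {"fingers": 30,"translation": [0,0,0],"turn": 0},
  {"fingers": 30,"translation": [0,0,0],"turn": 0},
  {"fingers": 30,"translation": [0,0,0],"turn": 0},
  {"fingers": 30,"translation": [0,0,0],"turn": 0},
])

```text
t: 20.6
eef_pos: [0.5613, -0.0136, 0.1015]
tool_rot: [-0.0, 0.762, 0.648, 0.0]
contact_force: [-0.1, -0.6, -0.9]
gripper_width: 0.468
```

```bash
python3 look.py m 346 200 50; python3 - <<'E'
from edge import *
o=get_obs();print(2*np.arctan2(o['tool_rot'][2],o['tool_rot'][1]))
im=cv2.imread("pics/side_m.png");z=o['eef_pos'][2]+.0235;print(z)
print(edgefit(im,z,-.164,o['eef_pos'][:2],col='y'))
b=cv2.imread("pics/side_f.png");print('blue',edgefit(b,.125,-.164,(.5624,-.0124)))
S=box(.06,.06,0,.012);print(proj("side",place(S,(*o['eef_pos'][:2],-.164),z)).round(1).tolist())
d=(im[...,2].astype(int)-im[...,0])
for row in range(180,194,2): print(row,d[row,330:364].tolist())
E
```

```text
20.65 [ 0.56145311 -0.0137827   0.10155763] [-0.12096119  0.14897648  0.30948291] 0.46607365800708367
1.4086246874625301
0.12505762533669187
(array([ 0.5606, -0.0122]), np.float64(-49.1))
blue (array([ 0.5637, -0.0077]), np.float64(-11.7))
[[336.2, 192.8], [336.2, 188.7], [333.3, 182.6], [333.2, 178.6], [358.9, 191.2], [358.9, 187.1], [355.1, 181.1], [355.1, 177.2]]
180 [-41, -38, -30, -13, 4, 16, 14, 10, 7, 7, 6, 5, 3, 2, 0, 0, -4, -4, -1, 0, 0, 4, 7, 13, 27, 38, 30, 10, 1, -1, -1, -2, -1, -1]
182 [-41, -37, -28, -5, 28, 53, 41, 20, 9, 5, 6, 4, 4, 1, 0, -1, -2, -2, -2, -3, 0, 3, 7, 15, 36, 66, 65, 32, 7, 1, -1, -2, -1, -1]
184 [-41, -39, -32, -11, 23, 58, 57, 33, 14, 8, 5, 5, 4, 1, 0, -1, -1, 0, 0, -1, 2, 4, 8, 16, 41, 84, 107, 70, 25, 5, -2, -2, -2, -1]
186 [-41, -40, -36, -20, 16, 63, 87, 55, 27, 13, 9, 8, 9, 10, 12, 14, 14, 16, 20, 29, 41, 50, 55, 60, 81, 114, 139, 101, 44, 4, -5, -2, -1, -2]
188 [-41, -41, -40, -32, -13, 24, 63, 74, 56, 47, 45, 44, 46, 49, 53, 54, 59, 66, 84, 108, 132, 146, 151, 159, 158, 156, 154, 112, 55, 5, -15, -12, -4, -2]
190 [-41, -40, -41, -38, -28, -4, 33, 74, 86, 87, 88, 88, 87, 87, 89, 88, 89, 91, 103, 116, 119, 118, 121, 120, 119, 117, 104, 74, 29, -9, -30, -29, -20, -9]
192 [-40, -41, -42, -40, -36, -19, 10, 36, 43, 41, 40, 40, 39, 36, 33, 30, 31, 35, 38, 37, 33, 27, 20, 18, 17, 17, 15, 9, -6, -24, -35, -38, -34, -25]
```

View pics/c_m.png

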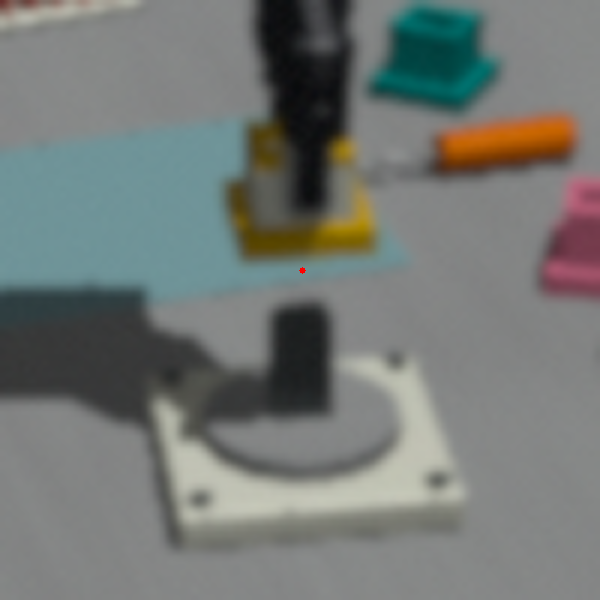

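Request:
move_arm([
  {"fingers": 30,"translation": [1.2,-0.9,-15],"turn": 0},
  {"fingers": 30,"translation": [0,0,-15],"turn": 0},
  {"fingers": 30,"translation": [0,0,-5],"turn": 0},
  {"fingers": 30,"translation": [0,0,-3],"turn": 0},
  {"fingers": 30,"translation": [0,0,-3],"turn": 0},
  {"fingers": 30,"translation": [0,0,0],"turn": 0},
])

```text
t: 21.4
eef_pos: [0.563, -0.0157, 0.0605]
tool_rot: [0.0, 0.763, 0.647, 0.0]
contact_force: [0.7, 0.2, -0.9]
gripper_width: 0.461
```

Request:
move_arm([
  {"fingers": 30,"translation": [0,0,-3],"turn": 0},
  {"fingers": 30,"translation": [0,0,-3],"turn": 0},
  {"fingers": 30,"translation": [0,0,0],"turn": 0},
])

```text
t: 21.78
eef_pos: [0.5627, -0.0157, 0.0542]
tool_rot: [-0.0, 0.763, 0.647, -0.0]
contact_force: [0.1, -0.1, -1.0]
gripper_width: 0.461
```

Request:
move_arm([
  {"fingers": 30,"translation": [0,0.8,-3],"turn": 0},
  {"fingers": 30,"translation": [0,0,-3],"turn": 0},
  {"fingers": 30,"translation": [0,0,0],"turn": 0},
])

```text
t: 22.15
eef_pos: [0.5627, -0.0149, 0.0482]
tool_rot: [-0.0, 0.763, 0.647, -0.0]
contact_force: [0.6, -0.8, -1.0]
gripper_width: 0.46
```

Request:
move_arm([
  {"fingers": 30,"translation": [0,0,-3],"turn": 0},
  {"fingers": 30,"translation": [0,0,-3],"turn": 0},
  {"fingers": 30,"translation": [0,0,0],"turn": 0},
])

```text
t: 22.52
eef_pos: [0.5627, -0.0149, 0.0422]
tool_rot: [-0.0, 0.763, 0.647, -0.0]
contact_force: [0.9, 0.4, -0.2]
gripper_width: 0.461
```

Request:
move_arm([
  {"fingers": 30,"translation": [0,0,-4],"turn": 0},
  {"fingers": 30,"translation": [0,0,-3],"turn": 0},
  {"fingers": 30,"translation": [0,0,-3],"turn": 0},
  {"fingers": 30,"translation": [0,0,0],"turn": 0},
])

```text
t: 23.02
eef_pos: [0.5627, -0.0149, 0.0322]
tool_rot: [-0.0, 0.763, 0.647, -0.0]
contact_force: [0.7, 0.4, -1.0]
gripper_width: 0.464
```

Request:
move_arm([
  {"fingers": 30,"translation": [0,0,-2],"turn": 0},
  {"fingers": 30,"translation": [0,0,-2],"turn": 0},
  {"fingers": 30,"translation": [0,0,-2],"turn": 0},
  {"fingers": 30,"translation": [0,0,0],"turn": 0},
])

```text
t: 23.52
eef_pos: [0.5628, -0.0149, 0.0263]
tool_rot: [-0.0, 0.763, 0.647, -0.0]
contact_force: [-0.4, -0.4, -0.4]
gripper_width: 0.466
```

Request:
move_arm([
  {"fingers": 30,"translation": [0,0,-3],"turn": 0},
  {"fingers": 30,"translation": [0,0,-3],"turn": 0},
  {"fingers": 30,"translation": [0,0,0],"turn": 0},
])

```text
t: 23.9
eef_pos: [0.5627, -0.0149, 0.0202]
tool_rot: [-0.0, 0.763, 0.647, -0.0]
contact_force: [-0.8, 0.0, -0.9]
gripper_width: 0.463
```

Request:
move_arm([
  {"fingers": 30,"translation": [0,0,-3],"turn": 0},
  {"fingers": 30,"translation": [0,0,-3],"turn": 0},
  {"fingers": 30,"translation": [0,0,0],"turn": 0},
])

```text
t: 24.28
eef_pos: [0.5627, -0.0149, 0.0142]
tool_rot: [-0.0, 0.763, 0.647, -0.0]
contact_force: [0.0, -0.2, -0.1]
gripper_width: 0.46
```

Past the key. Home should be at about 0.0065.

Request:
move_arm([
  {"fingers": 30,"translation": [0,0,-3],"turn": 0},
  {"fingers": 30,"translation": [0,0,-2],"turn": 0},
  {"fingers": 30,"translation": [0,0,-1],"turn": 0},
  {"fingers": 30,"translation": [0,0,0],"turn": 0},
])

```text
t: 24.78
eef_pos: [0.5629, -0.0149, 0.0084]
tool_rot: [-0.0, 0.763, 0.647, -0.0]
contact_force: [-0.8, 0.5, -1.1]
gripper_width: 0.461
```

Request:
move_arm([
  {"fingers": 30,"translation": [0,0,-1],"turn": 0},
  {"fingers": 30,"translation": [0,0,-1],"turn": 0},
  {"fingers": 30,"translation": [0,0,0],"turn": 0},
])

```text
t: 25.15
eef_pos: [0.5631, -0.0149, 0.0067]
tool_rot: [0.0, 0.763, 0.647, 0.0]
contact_force: [-0.7, -0.2, 1.3]
gripper_width: 0.469
```

Request:
move_arm([
  {"fingers": 30,"translation": [0,0,-0.8],"turn": 0},
  {"fingers": 30,"translation": [0,0,0],"turn": 0},
  {"fingers": 30,"translation": [0,0,0],"turn": 0},
])

```text
t: 25.52
eef_pos: [0.5631, -0.0149, 0.0066]
tool_rot: [-0.0, 0.763, 0.647, 0.0]
contact_force: [-4.1, -0.8, 9.3]
gripper_width: 0.464
```

```bash
python3 look.py n 346 205 40
```

```text
25.575 [ 0.56306567 -0.01487133  0.00665117] [-2.98018217  0.87887253  9.81688932] 0.4609405222191019
```

View pics/c_n.png

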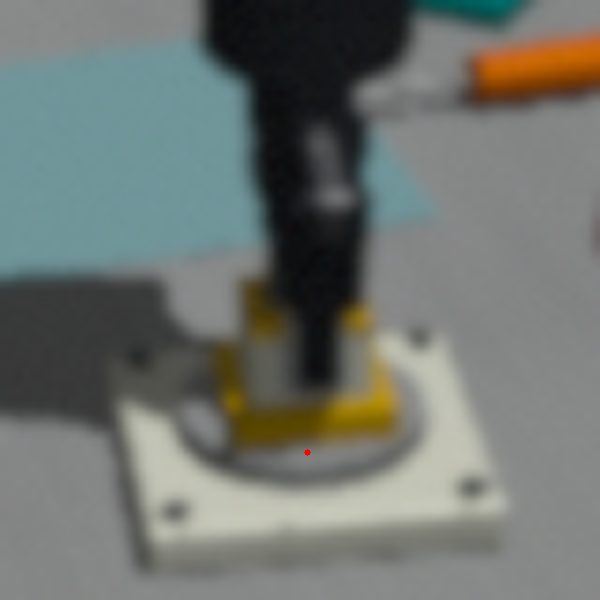

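Request:
move_arm([
  {"fingers": 30,"translation": [-0.3,0,10],"turn": 0},
  {"fingers": 30,"translation": [0,0,28],"turn": 0},
  {"fingers": 30,"translation": [0,0,28],"turn": 0},
  {"fingers": 30,"translation": [0,0,28],"turn": 0},
  {"fingers": 30,"translation": [0,0,4],"turn": 0},
])

```text
t: 26.2
eef_pos: [0.5642, -0.0148, 0.1058]
tool_rot: [0.001, 0.763, 0.647, 0.002]
contact_force: [0.0, -1.5, -1.2]
gripper_width: 0.463
```

Request:
move_arm([
  {"fingers": 30,"translation": [-27,-38,0],"turn": 0.02},
  {"fingers": 30,"translation": [-27,-38,0],"turn": 0.02},
  {"fingers": 30,"translation": [-27,-38,0],"turn": 0.02},
  {"fingers": 30,"translation": [-27,-38,0],"turn": 0.02},
  {"fingers": 30,"translation": [-27,-38,0],"turn": 0.02},
  {"fingers": 30,"translation": [-28,-38,0],"turn": 0.02},
  {"fingers": 30,"translation": [0,0,0],"turn": 0},
  {"fingers": 30,"translation": [0,0,0],"turn": 0},
  {"fingers": 30,"translation": [0,0,-35],"turn": 0},
  {"fingers": 30,"translation": [0,0,-35],"turn": 0},
])

```text
t: 27.45
eef_pos: [0.4013, -0.2415, 0.0329]
tool_rot: [0.001, 0.721, 0.692, 0.001]
contact_force: [-1.1, -0.6, -0.2]
gripper_width: 0.465
```

Request:
move_arm([
  {"fingers": 30,"translation": [0,0,-25],"turn": 0},
  {"fingers": 30,"translation": [0,0,-12],"turn": 0},
  {"fingers": 30,"translation": [0,0,0],"turn": 0},
  {"fingers": 30,"translation": [0,0,0],"turn": 0},
])

```text
t: 27.95
eef_pos: [0.4005, -0.243, -0.0026]
tool_rot: [0.001, 0.722, 0.692, 0.0]
contact_force: [0.5, -0.4, -0.5]
gripper_width: 0.462
```

```bash
python3 look.py o 310 265 50
```

```text
28.0 [ 0.4006258  -0.24308854 -0.00240331] [-0.08224798 -0.09200865 -0.85364698] 0.4635131130110896
```

View pics/c_o.png

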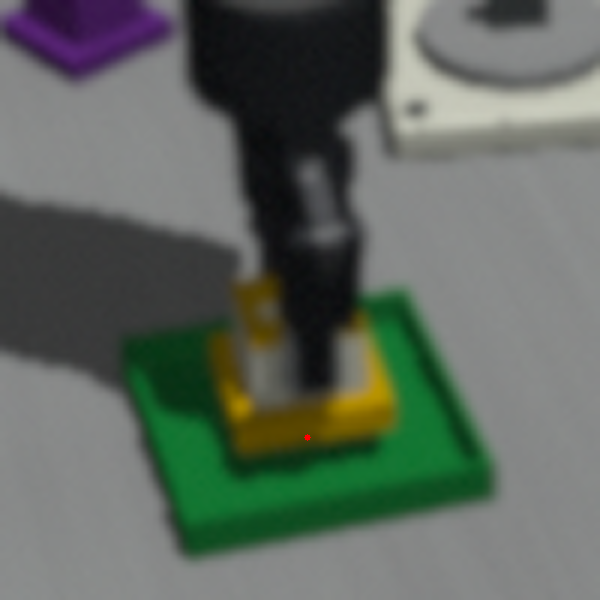

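Bottom at about 21 mm; 17 mm more to the floor.

Request:
move_arm([
  {"fingers": 30,"translation": [0,0,-8],"turn": 0},
  {"fingers": 30,"translation": [0,0,-6],"turn": 0},
  {"fingers": 30,"translation": [0,0,-2.5],"turn": 0},
  {"fingers": 30,"translation": [0,0,0],"turn": 0},
  {"fingers": 30,"translation": [0,0,0],"turn": 0},
])

```text
t: 28.62
eef_pos: [0.3994, -0.2427, -0.0194]
tool_rot: [-0.0, 0.722, 0.691, 0.0]
contact_force: [-2.3, 1.4, 9.1]
gripper_width: 0.46
```

Request:
move_arm([
  {"fingers": 46,"translation": [0,0,0.4],"turn": 0},
  {"fingers": 56,"translation": [0,0,0],"turn": 0},
  {"fingers": 56,"translation": [0,0,0],"turn": 0},
  {"fingers": 56,"translation": [0,0,0],"turn": 0},
  {"fingers": 56,"translation": [0,0,15],"turn": 0},
  {"fingers": 56,"translation": [0,0,35],"turn": 0},
  {"fingers": 56,"translation": [0,0,40],"turn": 0},
  {"fingers": 56,"translation": [0,0,40],"turn": 0},
  {"fingers": 56,"translation": [0,0,0],"turn": 0},
  {"fingers": 56,"translation": [0,0,0],"turn": 0},
])

```text
t: 29.88
eef_pos: [0.3994, -0.2427, 0.1108]
tool_rot: [0.0, 0.722, 0.692, 0.0]
contact_force: [0.2, 0.7, -1.4]
gripper_width: 0.655
```

```bash
python3 look.py p 350 250 80; python3 - <<'E'
from edge import *
im=cv2.imread("pics/side_p.png")
print('blue',edgefit(im,.004,-.04,(.624,-.257),free=True),'yel',edgefit(im,.004,-.04,(.4,-.243),free=True,col='y'))
E
```

```text
29.925 [ 0.39896575 -0.24250405  0.11014338] [-0.09117348 -0.02222096 -0.64945259] 0.6545434266422717
blue (array([ 0.6224, -0.2574, -0.0153]), np.float64(-86.6)) yel (array([ 0.3976, -0.2451, -0.0133]), np.float64(-58.9))
```

View pics/c_p.png

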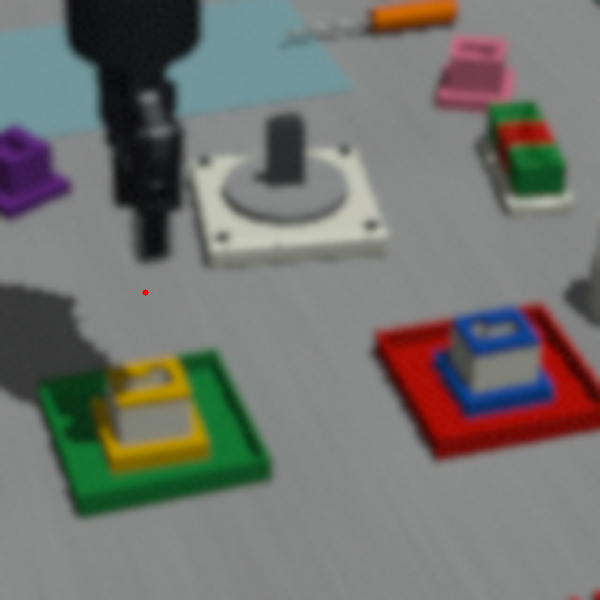

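Both stand flat and near the centre of their trays, and the gripper is clear, so I'm handing in.

```bash
python3 -c "
from station import hand_in
print(hand_in())"
```

```text
the job is handed in; nothing more can be done
None
```

I tried both collars on the shaft and sorted them: the blue one is in the red tray and the yellow one in the green tray. I handed the job in at about 30 s; it gave no verdict.

- **Blue collar:** it came to rest on the key, about 22 mm above the seat disc and level, with at most 16 N measured on the tool in the readings.
- **Yellow collar:** it passed the key without catching and seated fully on the disc at about 10 N.
- **Last picture:** both collars stand upright, foot down. From the side-camera fits, each centre is within about 3 mm of its tray's centre. The gripper was open and well above the trays, and nothing else I could see had been moved. The jar was mostly out of that close-up; it was in place in the view after the blue collar went down.

Some readings disagreed:

- **Height reading:** the reported tool height was about 40 mm lower than where the fingertips appeared in the side camera. I took heights from the camera picture and from contact instead. The contacts with the key, the disc and the tray floors then fell within about 0.5 mm of where I expected them.
- **Side-camera fits:** for the collars on the table, the side-camera edge fits were about 5 mm off in y from the top-camera ones. I did not rely on them for y.
- **Top camera:** the arm blocked its view at the shaft, so I checked the fits there from the side camera and the contact forces only.

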